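# Pack the tissue-sampling kit

### The job

Pack the sampling kit for the next case: press every measuring gauge that lies on the bench (slide caliper, L-shaped try square, T-shaped depth gauge, dumbbell-shaped setting gauge - whichever are there) fully home in its matching cutout in the foam, and tip all the grinding balls out of the metal cup into the kit's open compartment. Then stand the empty cup upright, well centred on its round mat, and leave the jars, the ink bottle and the hand tool where they are.

Things in the scene. Friction and masses are not known exactly. Their poses are not given: they have to be found in the camera images.
- kit: open kit case, fixed, 292 x 186 mm. Black foam insert 180 mm (x) x 178 mm (y), its top 32 mm above the bench; origin on the bench under the foam's middle. Four cutouts 14 mm deep, 2 mm clearance a side, one shaped for each gauge. On the foam's +x side is the open compartment. The case rim round the foam is 30 mm high
- kit_well (a point): middle of the floor of the kit's open compartment, 8 mm above the bench; axes as the kit. Inside 100 mm along x and 178 mm along y; its walls are 4 mm thick with tops 60 mm above the bench (52 mm above this point)
- caliper_seat (a point): floor of the caliper's cutout, 14 mm below the foam top, where the caliper's origin comes to lie, its x axis along the kit's +x (point axes as the kit). In each cutout springy foam beads pinch the gauge near its grip block: it stops about 10 mm high on them and must be pressed down the rest with roughly 10 N
- square_seat (a point): the same point of the try square's cutout; the seated square's x axis points along the kit's +x
- depthgauge_seat (a point): the same point of the depth gauge's cutout; the seated depth gauge is turned half round: its x axis points along the kit's -x (its beads are at the two ends of the crossbar)
- caliper: slide caliper lying flat, 0.15 kg (may be absent). Origin on the underside below the middle of its black grip block, 36 (x) x 20 (y) mm, 30 mm tall. Steel beam 12 mm thick, 16 mm wide, x = -85 to +54 mm; two 12 mm thick jaws at x = 18 to 28 and 44 to 54 mm reach to y = +42 mm. z up. Seated, the block stands 16 mm above the foam
- square: L-shaped try square lying flat, about 0.16 kg (may be absent). Origin on the underside, below the middle of its dark wooden stock: 22 mm (x) x 72 mm (y), 30 mm tall. Steel blade 12 mm thick from x = 11 to 84 mm, y = 14 to 36 mm. z up
- depthgauge: T-shaped depth gauge lying flat, about 0.13 kg (may be absent). Origin on the underside, below the middle of its black grip block: 20 mm (x) x 36 mm (y), 30 mm tall. Steel crossbar 20 mm (x) x 76 mm (y), 12 mm thick, and a stem 14 mm wide, 12 mm thick from x = 10 to 75 mm. z up
- setgauge_seat (a point): the same point of the setting gauge's cutout; the seated setting gauge lies along the kit's x, either way round
- setgauge: dumbbell-shaped setting gauge lying flat, 0.12 kg (may be absent). Origin on the underside below the middle of its black grip block, 30 (x) x 20 (y) mm, 30 mm tall. Steel bar 80 mm long (x), 16 mm wide, 12 mm thick; its ends, the last 14 mm, are 28 mm wide (y). It looks the same turned half round. z up
- cup: open aluminium cup, 85 mm high, 56 mm across at the foot and 62 mm at the rim, wall 2.5 mm, floor 4 mm thick, 0.12 kg; origin at the centre of its underside, z up through the mouth. Holds the balls at the start
- mat: fixed round black rubber mat, 90 mm across, 3 mm thick; origin at the centre of its underside, on the bench
- ball0: white ceramic grinding ball, 16 mm across, 12 g, in the cup at the start (may be absent); origin at its centre
- ball1: white ceramic grinding ball, 16 mm across, 12 g, in the cup at the start (may be absent); origin at its centre
- ball2: white ceramic grinding ball, 16 mm across, 12 g, in the cup at the start (may be absent); origin at its centre
- ball3: white ceramic grinding ball, 16 mm across, 12 g, in the cup at the start (may be absent); origin at its centre
- ball4: white ceramic grinding ball, 16 mm across, 12 g, in the cup at the start (may be absent); origin at its centre
- ball5: white ceramic grinding ball, 16 mm across, 12 g, in the cup at the start (may be absent); origin at its centre
- jar_a: white lidded specimen jar, 52 mm across, 65 mm high, loose, not to be disturbed; origin at the middle of its underside
- ink: small amber ink bottle, 34 mm across, 60 mm high, loose, not to be disturbed; origin at the middle of its underside
- jar_b: white lidded specimen jar, 64 mm across, 80 mm high, loose, not to be disturbed; origin at the middle of its underside
- scalpel: hand tool with a black handle, 150 mm long, lying beyond the kit, loose, not to be disturbed; origin on the bench under its middle
There are look-alikes about, which are no part of the job. What is shaped like the square but blue or turquoise is not meant. What is shaped like the cup but red is not meant.

How it is judged (in metres and radians):
At the end, for the whole second after the job is handed in: Each gauge present rests in its cutout (within 5 mm of its place, 3.5 mm of the floor, 0.06 rad level and in line); each ball present is in the compartment, below its rim; the cup stands at rest on the mat, upright within 0.1 rad, its centre within 22 mm of the mat's (horizontal distance between caliper and caliper_seat below 0.005 m and z of caliper in the frame of caliper_seat below 0.0035 m and angle between the x axis of each of caliper, square, depthgauge, setgauge and the x axis of kit, either way round below 0.06 rad and angle between each of caliper, square, depthgauge, setgauge's own z axis and vertical below 0.06 rad and linear speed of each of caliper, square, depthgauge, setgauge, cup below 0.02 m/s and horizontal distance between square and square_seat below 0.005 m and z of square in the frame of square_seat below 0.0035 m and horizontal distance between depthgauge and depthgauge_seat below 0.005 m and z of depthgauge in the frame of depthgauge_seat below 0.0035 m and horizontal distance between setgauge and setgauge_seat below 0.005 m and z of setgauge in the frame of setgauge_seat below 0.0035 m and x of ball0 in the frame of kit_well between -0.05 and 0.05 m and y of ball0 in the frame of kit_well between -0.089 and 0.089 m and z of ball0 in the frame of kit_well between -0.002 and 0.045 m and x of ball1 in the frame of kit_well between -0.05 and 0.05 m and y of ball1 in the frame of kit_well between -0.089 and 0.089 m and z of ball1 in the frame of kit_well between -0.002 and 0.045 m and x of ball2 in the frame of kit_well between -0.05 and 0.05 m and y of ball2 in the frame of kit_well between -0.089 and 0.089 m and z of ball2 in the frame of kit_well between -0.002 and 0.045 m and x of ball3 in the frame of kit_well between -0.05 and 0.05 m and y of ball3 in the frame of kit_well between -0.089 and 0.089 m and z of ball3 in the frame of kit_well between -0.002 and 0.045 m and x of ball4 in the frame of kit_well between -0.05 and 0.05 m and y of ball4 in the frame of kit_well between -0.089 and 0.089 m and z of ball4 in the frame of kit_well between -0.002 and 0.045 m and x of ball5 in the frame of kit_well between -0.05 and 0.05 m and y of ball5 in the frame of kit_well between -0.089 and 0.089 m and z of ball5 in the frame of kit_well between -0.002 and 0.045 m and horizontal distance between cup and mat below 0.022 m and z of cup in the frame of mat below 0.008 m and angle between cup's own z axis and vertical below 0.1 rad); the robot touches nothing.
It fails at once if a jar, the ink bottle or the hand tool is shifted by more than 4 cm or a jar or bottle is tipped over (distance of any of jar_a, ink, jar_b, scalpel from where it was at the start of the episode above 0.04 m or angle between any of jar_a, ink, jar_b's own z axis and vertical above 0.6 rad).
Of caliper, square, depthgauge, setgauge only 3 to 4 are there at a start; the rules pass over those that are not, and their reading is None.
Of ball0, ball1, ball2, ball3, ball4, ball5 only 4 to 6 are there at a start; the rules pass over those that are not, and their reading is None.
At some moment in a run one of caliper, square, depthgauge, setgauge may be knocked a few centimetres aside while the robot is not near it.
It also fails if it takes over 210 s, if anything falls off the work surface, if the arm or the gripper's body presses on something with over 40 N, if the wrist force passes 120 N, or if a joint passes its speed limit or range.

### The arm

A 7-joint arm with a two-finger parallel gripper is mounted at the origin on the work surface. World frame = base frame: x ahead of the robot, y to its left, z up, the work surface at z = 0. Lengths are in mm, angles in rad, forces in N, time in s.
With the tool pointing down it reaches from about 400 to 850 mm from the base axis. Payload 10.4 kg.
Tool frame: the origin (TCP) lies at the very end of the fingers, on their centre line; the grasp point (between the pads) lies 19 mm behind it (robot.pinch_z is the distance from the TCP to the grasp point, in mm); z points along the fingers, y is the line along which they close (so a half turn about z gives the same grasp; the last joint's range is limited). The gripper opens to 87 mm and grips with 3 to 60 N. Pads are 19 mm wide; open, the fingers measure 117 mm over their backs; the gripper's body (75 mm by 190 mm) begins 51 mm behind the grasp point.
Start: joints at [-1.274, 0.332, -0.065, 1.46, 0.022, 1.35, -0.088], TCP at [196.473, 593.339, 222.576] pointing down, gripper open.
Joint ranges: [-2.6, 2.6], [-0.5, 2.12], [-1.47, 1.34], [0.16, 2.42], [-1.27, 4.41], [0.06, 2.06], [-2.6, 2.6]. Speed limits (rad/s): [2.22, 2.22, 2.79, 2.79, 3.14, 3.14, 3.14].

### API

Orientations are given as [roll, pitch, yaw] about the fixed x, y, z axes, in that order (R = Rz(yaw) Ry(pitch) Rx(roll)).
In Python, from rig import robot gives the robot as it stands. The module is installed in compiled form; this text tells all that it offers.
- The arm moves only by the tool apply_moves, never from a script. Its argument "increments" is a list of rows, each a list of 3 entries, a list of its own where there are three numbers: the shift along the world's x, y, z in mm, then the turn, a rotation vector about the world's x, y, z in rad, then the opening, from -1 (shut) to 1 (fully open). In form: [[[x, y, z], [ax, ay, az], gripper], ...]. A call has 1 to 12 rows; each row is the pose to reach, as a shift and turn from the pose commanded when the call began; what a row does not reach only later rows make up. A row lasts 1/10 s, in which the tool goes at most 50 mm and 8.59 degrees, less where a joint would pass 70% of its speed; a pose out of reach is approached as far as the arm can. A call with a gripper value outside its range is refused whole. The fingers move at their own pace and stop on an object; the grip force is fixed at half the most. Time passes only in rows, so rows that repeat a pose let the fingers close. It gives the time, the measured TCP pose, the force, the opening and the grip force at its end, in the units of the state.
- robot.read_state(): the state, without advancing time (a new reading comes with each control period).
- robot.snapshot(name): name is "scene" or "side" or "wrist"; returns a dict with "image" (480x640x3 uint8, red, green, blue), "depth" (480x640 float32, mm along the optical axis (not along the pixel's ray), 0 where there is no reading), "fx", "fy", "cx", "cy" (pixels), "world_to_cam" (4x4, takes a point from world to camera coordinates). Camera axes: x right, y down, z forward; pixel columns grow to the right and rows downward; lengths in mm; the calibration is good to about 2 mm. The wrist camera is an equidistant fisheye: a pixel r from the principal point sees the ray r / f radians off the axis. A picture is of the moment at which its call begins.
- robot.job_done(): hands the job in; it is judged then, once.
The state is a dict: "time_s": time; "joints": joint angles; "qd": joint speeds; "effort": joint torques, N m; "ee_pos": TCP position; "tcp_rot": TCP orientation; "force": force on the tool from outside, world axes, zero at the start; "moment": the same for the moment, N m; "gripper_width": opening from 0.0 (shut) to 1.0 (fully open); "finger_force": force on a finger pad.
Only numpy, scipy, OpenCV 4.12 (cv2) and the standard library are available. Lean on these libraries where they do the work, as an engineer would, in place of code of your own. Each camera call takes 0.05 s, during which the arm holds its last target. There are 200 camera calls.

## Working session

There is one attempt and no reset: what is moved stays moved. The work goes in short steps, Python scripts to look and compute and a tool call to move; the robot and the scene stay as the last step left them, time stands still between calls to the robot, and variables do not carry over. Pictures are saved under pics/ and viewed, at most 14 in all, crops included, and the job is handed in when it is done.

Besides the shell and the picture viewer there is one more tool, called after "Emit:" as name([rows], argument=value, ...), one row to a line, values as JSON. apply_moves: Moves the arm, as the interface text tells. Its arguments: {"type":"object","properties":{"increments":{"type":"array","items":{"type":"array"}}},"required":["increments"]}

```bash
mkdir -p pics; cat > h.py <<'E'
import numpy as np, cv2
from rig import robot
def snap(n):
    s=robot.snapshot(n); np.savez(f'{n}.npz',**s); return s
def save(img,name): cv2.imwrite(f'pics/{name}.png',img[:,:,::-1])
def pts(s):
    "world xyz map from depth (pinhole)"
    v,u=np.mgrid[0:480,0:640]; d=s['depth'].astype(float)
    P=np.stack([(u-s['cx'])/s['fx']*d,(v-s['cy'])/s['fy']*d,d],-1)
    T=np.linalg.inv(s['world_to_cam']); W=P@T[:3,:3].T+T[:3,3]; W[d==0]=np.nan; return W
def ray(s,u,v,z):
    T=np.linalg.inv(s['world_to_cam']); r=T[:3,:3]@np.array([(u-s['cx'])/s['fx'],(v-s['cy'])/s['fy'],1.]); o=T[:3,3]
    return o+r*(z-o[2])/r[2]
E
python3 - <<'E'
from h import *
for n in ['scene','side','wrist']:
    s=snap(n); save(s['image'],n+'0'); print(n,s['fx'],s['cx'],s['cy'],np.linalg.inv(s['world_to_cam']).round(2).tolist())
print(robot.read_state(),robot.pinch_z)
E
```

```text
scene 491.0158503099442 323.0622403039226 238.1374310117541 [[0.85, 0.42, -0.32, 832.62], [0.52, -0.68, 0.51, -556.83], [-0.01, -0.6, -0.8, 833.42], [0.0, 0.0, 0.0, 1.0]]
side 596.218551669837 314.9412927334453 247.2449404226377 [[0.97, -0.18, 0.19, 247.08], [-0.26, -0.7, 0.67, -1008.7], [0.01, -0.69, -0.72, 1110.26], [0.0, 0.0, 0.0, 1.0]]
wrist 371.64829954431775 321.3537219481299 246.98823988766685 [[0.31, 0.92, 0.23, 134.1], [0.95, -0.3, -0.08, 613.5], [-0.0, 0.24, -0.97, 384.97], [0.0, 0.0, 0.0, 1.0]]
{'time_s': 0.15, 'joints': array([-1.27360604,  0.33272713, -0.06471664,  1.46071381,  0.02159072,
        1.34990946, -0.08851697]), 'qd': array([-0.00166326, -0.00180186, -0.00167465, -0.00202177,  0.00114454,
        0.00059657,  0.00083953]), 'effort': array([ 9.30199058e-04, -6.23634696e+01,  2.48601119e-02, -3.90141177e+01,
       -6.12428575e-02,  3.73252120e-02,  7.16846716e-05]), 'ee_pos': array([196.37807519, 593.04917936, 221.95299754]), 'tcp_rot': array([-3.14053019e+00,  3.03854595e-05,  2.82181530e+00]), 'force': array([-0.01671824, -0.3358453 , -0.26451287]), 'moment': array([-0.01095371,  0.02666135,  0.01127248]), 'finger_force': 0.0, 'gripper_width': 1.0001557374534311} 18.700000000000003
```

View pics/scene0.png

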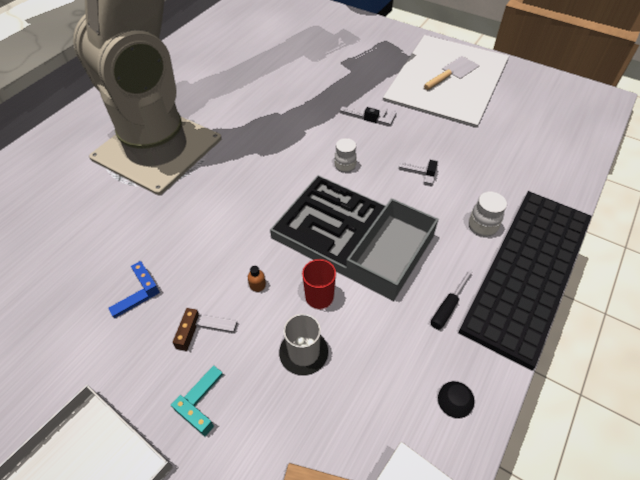

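View pics/side0.png

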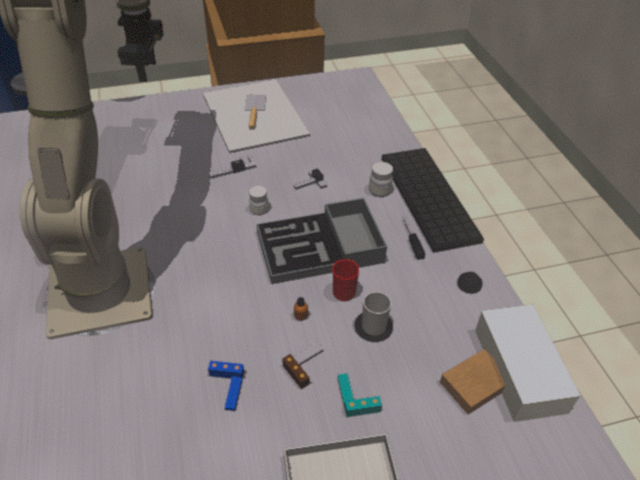

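Scene view: the wooden square is at (186,328) with its blade to (236,323). Its look-alikes are the blue one at (140,288) and the turquoise one at (198,400). The caliper is at (372,115). A small gauge at (432,168) could be the depth or setting gauge. The aluminium cup with white balls stands on the mat at (302,342), and its look-alike is the red cup at (319,285). I choose the wooden square and the grey cup, and check them in ortho crops.

```bash
python3 - <<'E'
from h import *
s=dict(np.load('scene.npz')); im=s['image']
def crop(u0,v0,u1,v1,w,h): return cv2.resize(im[v0:v1,u0:u1],(w,h),interpolation=cv2.INTER_CUBIC)
a=np.vstack([np.hstack([crop(335,95,405,130,400,200),crop(395,150,445,185,400,280)[:200]]),np.hstack([crop(265,170,445,300,400,290),crop(165,270,345,400,400,290)])])
save(a,'crops1')
W=pts(s)
for n,u,v in [('cal',372,115),('T',432,168),('sq',186,330),('sqblade',225,324),('foam',318,180),('foam',275,230),('foam',350,262),('wellfloor',390,250),('jar_b',490,200),('jar_a',346,145),('ink',257,270),('tool',445,310),('bench',250,200)]: print(n,W[v,u].round(1))
for u,v in [(436,208),(392,203),(350,278),(394,296)]: print('wellcorner',W[v-1:v+4,u-2:u+3].reshape(-1,3).round(0)[::6].tolist())
h=W[...,2]
# well walls: z 52..66 around kit
m=(h>52)&(h<66); n,l,st,c=cv2.connectedComponentsWithStats(m.astype(np.uint8))
for i in range(1,n):
    if st[i,4]>60:
        P=W[l==i][:,:2]; print(i,st[i].tolist(),cv2.minAreaRect(P.astype(np.float32)))
E
```

```text
cal [406.5 364.4  22.4]
T [617.6 260.4  30.6]
sq [ 408.4 -346.7   30.1]
sqblade [ 452.  -294.5   11.2]
foam [414.6  91.5  31.2]
foam [413.6 -75.6  30.1]
foam [595.4 -81.8  58.9]
wellfloor [635.6  18.3   8.6]
jar_b [769.4 186.9  80.2]
jar_a [428.9 190.3  66. ]
ink [ 455.8 -190.2   61. ]
tool [789.  -63.4  26.4]
bench [301.3 -17.7   2.1]
wellcorner [[663.0, 183.0, -2.0], [667.0, 179.0, 1.0], [670.0, 179.0, -1.0], [673.0, 177.0, -1.0], [676.0, 176.0, -1.0]]
wellcorner [[592.0, 93.0, 60.0], [592.0, 99.0, 51.0], [593.0, 102.0, 45.0], [596.0, 103.0, 43.0], [599.0, 100.0, 44.0]]
wellcorner [[593.0, -81.0, 3.0], [595.0, -81.0, 1.0], [598.0, -82.0, 1.0], [601.0, -82.0, -0.0], [603.0, -83.0, -1.0]]
wellcorner [[689.0, -81.0, 18.0], [691.0, -80.0, 15.0], [694.0, -82.0, 17.0], [695.0, -76.0, 4.0], [697.0, -74.0, -1.0]]
1 [121, 125, 62, 30, 299] ((40.888736724853516, -24.431785583496094), (145.42559814453125, 62.82984924316406), 57.806884765625)
2 [336, 139, 21, 18, 249] ((428.1449279785156, 189.20167541503906), (44.19471740722656, 47.07958221435547), 57.786094665527344)
5 [347, 199, 92, 88, 854]
[... 171 characters left out ...]
.3054313659668, 40.32883834838867), 2.8944296836853027)
8 [250, 266, 10, 10, 75] ((450.7278137207031, -191.6450958251953), (16.859529495239258, 16.96732521057129), 35.030269622802734)
9 [305, 266, 29, 14, 129] ((557.3663940429688, -133.02804565429688), (52.49666213989258, 22.082857131958008), 33.1131591796875)
10 [304, 282, 32, 15, 114] ((579.1016845703125, -163.34817504882812), (57.88496398925781, 24.646791458129883), 37.705848693847656)
11 [287, 321, 32, 17, 132] ((594.6515502929688, -248.0369873046875), (53.68898010253906, 24.207002639770508), 37.752716064453125)
13 [287, 342, 33, 15, 94] ((616.5864868164062, -277.5899963378906), (54.745994567871094, 19.58281707763672), 36.66635513305664)
```

View pics/crops1.png

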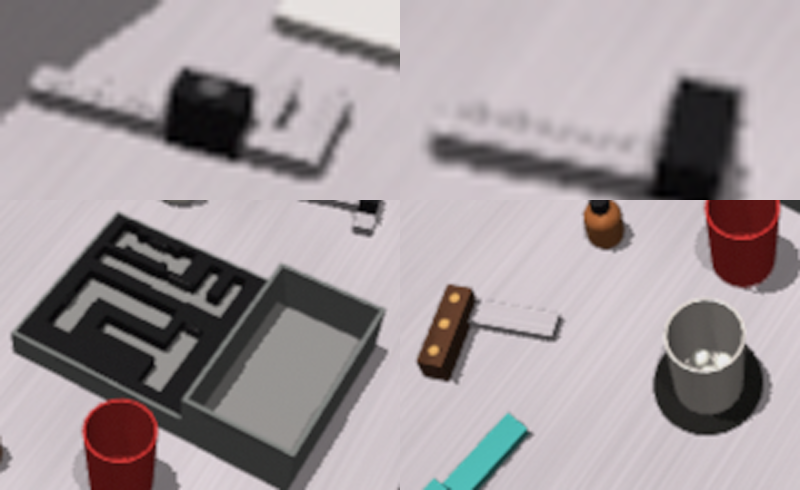

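The crops show the caliper, the T depth gauge and the wooden square with three brass pins. The cup holds white balls on its mat. There seems to be no setting gauge. The kit cutouts, from back to front, are setting gauge, caliper, square and depth gauge. Next I take rough poses from depth.

```bash
python3 - <<'E'
from h import *
for n in ['scene','side']:
    s=dict(np.load(n+'.npz')); W=pts(s)
    for nm,(x,y) in dict(cal=(406,364),T=(617,260),sq=(408,-347),cup=(600,-262)).items():
        m=(abs(W[...,0]-x)<130)&(abs(W[...,1]-y)<110)&(W[...,2]>7)
        k,l,st,c=cv2.connectedComponentsWithStats(m.astype(np.uint8),connectivity=4)
        for i in range(1,k):
            if st[i,4]<25: continue
            P=W[l==i]; q=P[:,:2].mean(0)
            if np.hypot(*(q-[x,y]))>60: continue
            r=cv2.minAreaRect(P[:,:2].astype(np.float32)); t=P[P[:,2]>24]
            print(n,nm,st[i,4],[np.round(a,1) for a in r],'box',cv2.boxPoints(r).round(0).tolist(),'top',t.mean(0).round(1) if len(t) else '')
    if 1:
        m=(W[...,2]>56)&(W[...,2]<63)&(abs(W[...,0]-642)<75)&(abs(W[...,1]-11)<110)
        r=cv2.minAreaRect(W[m][:,:2].astype(np.float32)); print(n,'well',r)
        f=(abs(W[...,2]-32)<3)&(abs(W[...,0]-498)<110)&(abs(W[...,1]-11)<110)
        print(n,'foam',cv2.minAreaRect(W[f][:,:2].astype(np.float32)))
        m=(W[...,2]>82)&(W[...,2]<90)&(np.hypot(W[...,0]-600,W[...,1]+262)<60); print('cup rim',cv2.minEnclosingCircle(W[m][:,:2].astype(np.float32)))
E
```

```text
scene cal 447 [array([385.4, 381.9]), array([140.1,  56. ]), np.float64(11.7)] box [[311.0, 395.0], [322.0, 340.0], [460.0, 369.0], [448.0, 424.0]] top [402.8 369.8  29. ]
scene T 364 [array([594.7, 250.7]), array([83.6, 72.9]), np.float64(37.2)] box [[539.0, 255.0], [584.0, 196.0], [650.0, 247.0], [606.0, 305.0]] top [615.7 267.1  29.2]
scene sq 1105 [array([ 435. , -327.4]), array([96.2, 74.1]), np.float64(21.4)] box [[377.0, -310.0], [404.0, -379.0], [493.0, -344.0], [466.0, -275.0]] top [ 402.7 -342.6   30. ]
scene cup 1517 [array([ 604.7, -261.2]), array([60.2, 61.7]), np.float64(33.3)] box [[563.0, -252.0], [596.0, -304.0], [647.0, -270.0], [613.0, -219.0]] top [ 603.8 -260.    61.7]
scene well ((641.8264770507812, 11.231643676757812), (189.5286102294922, 109.32577514648438), 89.54727935791016)
scene foam ((506.16253662109375, 11.4698486328125), (188.46913146972656, 203.84449768066406), 89.65282440185547)
cup rim ((604.5817260742188, -260.8011474609375), 31.464872360229492)
side cal 351 [array([380.8, 379.3]), array([144.2,  61.6]), np.float64(15.7)] box [[303.0, 390.0], [320.0
[... 177 characters left out ...]
[637.0, 295.0], [544.0, 308.0]] top [609.  267.8  30.1]
side sq 749 [array([ 431.6, -327.8]), array([97.3, 75.9]), np.float64(21.0)] box [[373.0, -310.0], [400.0, -381.0], [491.0, -346.0], [463.0, -275.0]] top [ 397.7 -343.    30.5]
side cup 1031 [array([ 600.9, -261.3]), array([63.2, 61.7]), np.float64(38.5)] box [[557.0, -257.0], [595.0, -305.0], [645.0, -266.0], [606.0, -217.0]] top [ 600.8 -261.6   61.3]
side well ((638.21484375, 11.402359008789062), (194.59921264648438, 109.85160064697266), 89.43630981445312)
side foam ((503.4454650878906, 11.137496948242188), (191.8164520263672, 206.7450408935547), 89.63606262207031)
cup rim ((601.2280883789062, -261.6600341796875), 33.147789001464844)
```

Emit:
apply_moves([
  [[203, -223, -70], [0, 0, 0.55], 1],
  [[203, -223, -70], [0, 0, 0.55], 1],
  [[203, -223, -70], [0, 0, 0.55], 1],
  [[203, -223, -70], [0, 0, 0.55], 1],
  [[203, -223, -70], [0, 0, 0.55], 1],
  [[203, -223, -70], [0, 0, 0.55], 1],
  [[203, -223, -70], [0, 0, 0.55], 1],
  [[203, -223, -70], [0, 0, 0.55], 1],
  [[203, -223, -70], [0, 0, 0.55], 1],
  [[203, -223, -70], [0, 0, 0.55], 1],
  [[203, -223, -70], [0, 0, 0.55], 1],
  [[203, -223, -70], [0, 0, 0.55], 1],
])

```text
time_s: 1.35
ee_pos: [398.8, 371.3, 152.7]
tcp_rot: [3.141, 0.0, -2.91]
force: [0.3, -0.8, 0.3]
gripper_width: 1.003
finger_force: 0.0
```

```bash
cat >> h.py <<'E'
def wpts(s):
    "world xyz map from wrist fisheye depth"
    v,u=np.mgrid[0:480,0:640]; d=s['depth'].astype(float)
    x=(u-s['cx'])/s['fx']; y=(v-s['cy'])/s['fy']; r=np.hypot(x,y)+1e-9; t=np.tan(np.minimum(r,1.5))/r
    P=np.stack([x*t*d,y*t*d,d],-1); T=np.linalg.inv(s['world_to_cam']); W=P@T[:3,:3].T+T[:3,3]; W[d==0]=np.nan; return W
def wray(s,u,v,z):
    u=np.asarray(u,float); v=np.asarray(v,float)
    x=(u-s['cx'])/s['fx']; y=(v-s['cy'])/s['fy']; r=np.hypot(x,y)+1e-9; t=np.tan(r)/r
    D=np.stack([x*t,y*t,np.ones_like(x)],-1); T=np.linalg.inv(s['world_to_cam']); D=D@T[:3,:3].T
    return T[:3,3]+D*((z-T[2,3])/D[...,2])[...,None]
def ortho(s,cx,cy,z,half,ppm):
    "top view of the plane z: col=x, row=-y"
    n=int(2*half*ppm); g=(np.arange(n)+.5)/ppm-half
    X,Y=np.meshgrid(cx+g,cy-g); P=np.stack([X,Y,np.full_like(X,z)],-1)
    T=s['world_to_cam']; C=P@T[:3,:3].T+T[:3,3]; a=np.hypot(C[...,0],C[...,1]); k=np.arctan2(a,C[...,2])/(a+1e-9)
    return cv2.remap(s['image'],(C[...,0]*k*s['fx']+s['cx']).astype(np.float32),(C[...,1]*k*s['fy']+s['cy']).astype(np.float32),cv2.INTER_LINEAR)
E
python3 - <<'E'
from h import *
s=snap('wrist'); st=robot.read_state(); print(st['ee_pos'],st['tcp_rot'],st['joints'].round(2))
W=wpts(s); print(np.nanmedian(W[...,2]))
o=ortho(s,400,370,30,110,2.5); o2=ortho(s,400,370,12,110,2.5); save(cv2.resize(np.hstack([o,s['image'][:,:,:][0:480,0:640] if 0 else cv2.resize(o2,(550,550))]),(800,400)),'w_cal')
np.savez('wcal.npz',**s)
E
```

```text
[398.96217201 371.03264436 152.69192817] [ 3.14131110e+00  7.80718962e-05 -2.91002088e+00] [-0.86  0.21  0.03  1.77 -0.01  1.17  0.98]
1.7763443235451746
```

View pics/w_cal.png

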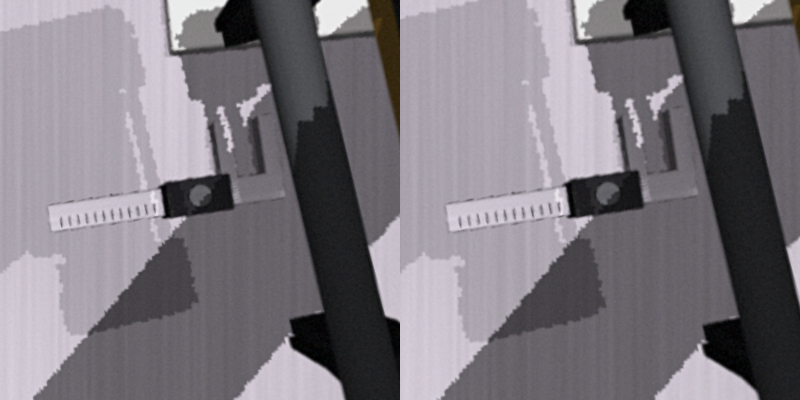

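The wrist ortho view shows the caliper with its block at (198,195) px, the beam to the left and the jaws up and right. It is tilted about 7°.

```bash
cat >> h.py <<'E'
def blk(s,x,y,rad,lo,hi=40):
    "min-area rect of depth points in a height band near x,y (world), median-trimmed"
    W=wpts(s); m=(np.hypot(W[...,0]-x,W[...,1]-y)<rad)&(W[...,2]>lo)&(W[...,2]<hi)
    k,l,st,c=cv2.connectedComponentsWithStats(m.astype(np.uint8)); i=1+np.argmax(st[1:,4]); P=W[l==i]
    return P,cv2.minAreaRect(P[:,:2].astype(np.float32))
E
python3 - <<'E'
from h import *
s=dict(np.load('wcal.npz'))
P,r=blk(s,400,370,40,25); print(len(P),r,np.median(P[:,2]),P[:,:2].mean(0))
P,r=blk(s,350,365,50,7,18); print('beam',len(P),r,cv2.boxPoints(r).tolist())
# dark block from colour at z=30
o=ortho(s,400,370,30,40,5).astype(int); m=(o.max(2)<75).astype(np.uint8)
m=cv2.morphologyEx(m,cv2.MORPH_OPEN,np.ones((15,15))); m=cv2.morphologyEx(m,cv2.MORPH_CLOSE,np.ones((55,55)))
k,l,st,c=cv2.connectedComponentsWithStats(m)
for i in range(1,k):
    if st[i,4]>5000:
        q=np.argwhere(l==i)[:,::-1].astype(np.float32); (a,b),wh,an=cv2.minAreaRect(q); print((400-40+a/5,370+40-b/5),wh[0]/5,wh[1]/5,an)
E
```

```text
1147 ((399.8993835449219, 372.2530212402344), (36.529415130615234, 20.6210880279541), 8.622931480407715) 31.04675017875695 [398.92816318 372.1146209 ]
beam 1636 ((349.3599853515625, 364.88568115234375), (67.33643341064453, 19.1131649017334), 8.708866119384766) [[314.6329650878906, 369.2342529296875], [317.5269470214844, 350.3414306640625], [384.0870056152344, 360.537109375], [381.1930236816406, 379.429931640625]]
(398.52399291992185, 372.3320007324219) 20.87379150390625 38.466610717773435 81.8698959350586
```

Emit:
apply_moves([
  [[0, 2, -45], [0, 0, -0.083], 1],
  [[0, 2, -90], [0, 0, -0.083], 1],
  [[0, 2, -137], [0, 0, -0.083], 1],
  [[0, 2, -137], [0, 0, -0.083], 1],
  [[0, 2, -137], [0, 0, -0.083], 1],
  [[0, 2, -137], [0, 0, -0.083], -1],
  [[0, 2, -137], [0, 0, -0.083], -1],
  [[0, 2, -137], [0, 0, -0.083], -1],
  [[0, 2, -137], [0, 0, -0.083], -1],
  [[0, 2, -137], [0, 0, -0.083], -1],
  [[0, 2, -137], [0, 0, -0.083], -1],
  [[0, 2, -137], [0, 0, -0.083], -1],
])

```text
time_s: 2.6
ee_pos: [399.5, 372.3, 15.6]
tcp_rot: [3.142, -0.0, -2.994]
force: [-0.3, -0.6, 0.1]
gripper_width: 0.447
finger_force: 0.0
```

Emit:
apply_moves([
  [[0, 0, 0], [0, 0, 0], -1],
  [[0, 0, 0], [0, 0, 0], -1],
  [[0, 0, 0], [0, 0, 0], -1],
  [[0, 0, 0], [0, 0, 0], -1],
  [[0, 0, 20], [0, 0, 0], -1],
  [[0, 0, 60], [0, 0, 0], -1],
])

```text
time_s: 3.2
ee_pos: [397.7, 370.5, 73.3]
tcp_rot: [-3.138, -0.005, -2.994]
force: [0.8, 1.1, -1.7]
gripper_width: 0.226
finger_force: 30.0
```

Emit:
apply_moves([
  [[0, 0, 50], [0, 0, 0], -1],
  [[0, 0, 100], [0, 0, 0], -1],
  [[160, -252, 145], [0, 0, -0.152], -1],
  [[160, -252, 145], [0, 0, -0.152], -1],
  [[160, -252, 145], [0, 0, -0.152], -1],
  [[160, -252, 145], [0, 0, -0.152], -1],
  [[160, -252, 145], [0, 0, -0.152], -1],
  [[160, -252, 145], [0, 0, -0.152], -1],
  [[160, -252, 145], [0, 0, -0.152], -1],
  [[160, -252, 145], [0, 0, -0.152], -1],
  [[160, -252, 145], [0, 0, -0.152], -1],
  [[160, -252, 145], [0, 0, -0.152], -1],
])

```text
time_s: 4.4
ee_pos: [558.7, 122.0, 220.2]
tcp_rot: [3.141, -0.001, 3.139]
force: [1.0, 0.8, -2.2]
gripper_width: 0.221
finger_force: 30.0
```

```bash
python3 - <<'E'
from h import *
s=snap('wrist'); np.savez('wkit.npz',**s); st=robot.read_state(); print(st['time_s'],st['ee_pos'],st['tcp_rot'],st['joints'].round(2))
W=wpts(s); o=ortho(s,500,11,18,110,3); save(np.hstack([cv2.resize(o,(480,480)),cv2.resize(s['image'],(320,240))[[*range(240)]+[239]*240]]),'w_kit')
E
```

```text
4.45 [558.80406788 121.78959205 220.32169462] [ 3.14127270e+00 -6.45181346e-04  3.13920859e+00] [-0.53  0.21  0.28  1.62 -0.06  1.31  1.32]
```

View pics/w_kit.png

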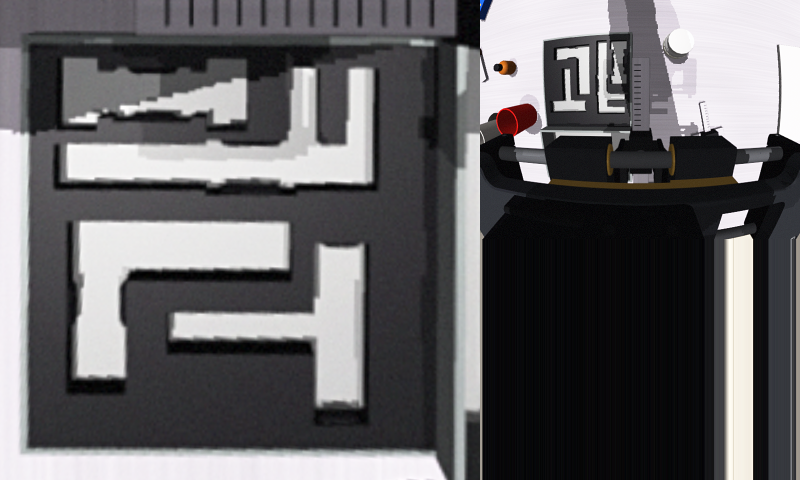

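The top view shows all four empty cutouts with clear outlines: setting gauge at the top left, caliper below it, square L at lower left and depth gauge T at lower right. I now measure their edges in the z=18 and z=32 planes.

```bash
python3 - <<'E'
from h import *
s=dict(np.load('wkit.npz')); print(np.linalg.inv(s['world_to_cam'])[:3,3])
for z in (18,32):
    o=ortho(s,500,11,z,110,5); g=cv2.GaussianBlur(cv2.cvtColor(o,cv2.COLOR_RGB2GRAY),(5,5),0)
    def prof(axis,c,a,b,h=3):
        "edges along axis between a,b, at cross coordinate c (+-h)"
        if axis=='x': r0=int((121-c-h)*5); p=g[r0:r0+10*h//5*1+h*5,:].mean(0); co=390+(np.arange(1100)+.5)/5
        else: c0=int((c-h-390)*5); p=g[:,c0:c0+2*h*5].mean(1); co=121-(np.arange(1100)+.5)/5
        m=(co>a)&(co<b); co=co[m];p=p[m]; d=np.gradient(p)
        t=(p.max()+p.min())/2; i=np.where(np.diff(np.sign(p-t)))[0]; return [(round(float(co[k]),1),'+' if p[k+1]>p[k] else '-') for k in i]
    print(z,'cal beam x',prof('x',47,400,580),prof('x',42,400,580))
    print('cal jaw x',prof('x',72,510,575),prof('x',80,510,575))
    print('cal y',[prof('y',c,25,62) for c in (430,445,470,550)],'jaw end',prof('y',555,60,100),prof('y',530,60,100))
    print('sq blade y',[prof('y',c,-20,30) for c in (470,490,510)],'x',prof('x',8,400,535),prof('x',0,400,535),'stock x',[prof('x',c,400,465) for c in (-15,-30,-45)],'stock y',prof('y',430,-80,30),prof('y',440,-80,30))
    print('T stem y',[prof('y',c,-55,-10) for c in (480,500,520)],'bar x',[prof('x',c,530,575) for c in (0,-10,-50,-60)],'bar y',prof('y',542,-85,20),prof('y',550,-85,20),'stem end',prof('x',-28,445,500))
    print('well wall',[prof('x',c,575,600) for c in (-40,0,40)])
E
```

```text
[493.1702021  121.60087913 383.39221352]
18 cal beam x [(403.7, '-'), (419.9, '+'), (560.5, '-')] [(403.7, '-'), (419.7, '+'), (560.5, '-')]
cal jaw x [(523.1, '+'), (534.7, '-'), (549.3, '+'), (560.7, '-')] [(523.9, '+'), (534.7, '-'), (549.3, '+'), (560.9, '-')]
cal y [[(55.7, '+'), (38.3, '-')], [(55.5, '+'), (38.3, '-')], [(55.1, '+'), (38.3, '-')], [(37.1, '-')]] jaw end [(90.1, '+')] [(90.1, '+')]
sq blade y [[(19.9, '+'), (-2.5, '-')], [(19.7, '+'), (-2.1, '-')], [(19.5, '+'), (-2.5, '-')]] x [(403.3, '-'), (425.5, '+'), (522.5, '-')] [(403.1, '-'), (425.7, '+'), (522.3, '-')] stock x [[(403.1, '-'), (426.5, '+'), (444.9, '-')], [(402.7, '-'), (424.7, '+'), (447.1, '-')], [(402.7, '-'), (424.5, '+'), (447.7, '-')]] stock y [(20.1, '+'), (-51.9, '-')] [(20.1, '+'), (-51.9, '-')]
T stem y [[(-22.1, '+'), (-34.3, '-')], [(-22.1, '+'), (-34.3, '-')], [(-22.3, '+'), (-34.3, '-')]] bar x [[(535.5, '+'), (556.5, '-')], [(535.5, '+'), (556.5, '-')], [(534.5, '+'), (556.1, '-')], [(534.5, '+'), (555.9, '-')]] bar y [(7.9, '+'), (-63.1, '-')] [(7.7, '+'), (-63.5, '-')] stem end [(445.7,
[... 699 characters left out ...]
ock x [[(406.1, '-'), (429.3, '+'), (446.7, '-')], [(406.1, '-'), (427.3, '+'), (449.3, '-')], [(405.9, '-'), (427.7, '+'), (449.1, '-')]] stock y [(23.9, '+'), (-45.3, '-'), (-76.7, '+')] [(24.1, '+'), (-45.3, '-'), (-76.9, '+')]
T stem y [[(-16.7, '+'), (-28.3, '-')], [(-16.7, '+'), (-28.3, '-')], [(-16.9, '+'), (-28.3, '-')]] bar x [[(533.7, '+'), (554.1, '-')], [(532.9, '+'), (553.9, '-')], [(533.1, '+'), (553.5, '-')], [(532.7, '+'), (536.9, '-'), (543.7, '+'), (544.5, '-'), (545.7, '+'), (553.7, '-')]] bar y [(12.1, '+'), (-55.9, '-'), (-77.7, '+')] [(12.3, '+'), (-56.5, '-'), (-77.5, '+')] stem end [(449.3, '-'), (469.7, '+')]
well wall [[(594.3, '+')], [(594.7, '+')], [(594.9, '+')]]
```

```bash
python3 - <<'E'
from h import *
s=dict(np.load('wkit.npz')); st=robot.read_state(); print(st['ee_pos'],st['tcp_rot'])
W=wpts(s); m=(W[...,2]>209)&(W[...,2]<224)&(W[...,0]<540)&(abs(W[...,1]-122)<40)
P=W[m]; print(len(P),np.median(P[:,2]),[float(x) for x in P.min(0)],cv2.minAreaRect(P[:,:2].astype(np.float32)))
zt=np.median(P[:,2])
for x in (480,495,510,525):
    q=P[abs(P[:,0]-x)<3]; print(x,q[:,1].min(),q[:,1].max(),(q[:,1].min()+q[:,1].max())/2)
o=ortho(s,510,122,zt,45,5); save(o,'beam')
g=cv2.cvtColor(o,cv2.COLOR_RGB2GRAY); print(g[::15,::30])
E
```

```text
[558.80406788 121.78959205 220.32169462] [ 3.14127270e+00 -6.45181346e-04  3.13920859e+00]
5095 217.6484039916521 [474.05516076926665, 113.70221101563492, 215.26649051029366] ((507.03033447265625, 122.04891204833984), (65.98220825195312, 16.428342819213867), 0.23957578837871552)
480 114.11501505171655 130.1404657363422 122.12774039402939
495 114.11718768189562 129.69884381219595 121.90801574704578
510 113.95019513771 129.79637963927632 121.87328738849317
525 114.29644614757213 129.3961779118424 121.84631202970726
[[246 239 216 217 219 215 218 219 237 242 244 241 135 145  15]
 [248 140 217 219 215 217 217 235 237 242 243 241 139 144  12]
 [248  79  95 220 218 219 218 235 238 242 243 241 138 142  14]
 [249  70  95 220 241 240 217 236 238 242 242 241 137 144  16]
 [250  75  98 220 241 241 213 239 238 242 200 134 140 146  15]
 [251  83  95 219 242 241 215 239 242 141 139 135 138 144  15]
 [235  76  94 221 220 222 191  95 135 144 137 140 139 144 117]
 [ 96 137 221 223  95  97  95 100  94 141 102 136 140 141 142]
 [180 152 138  98  96  96  94  99  95 142  94 137 144 140 144]
 [110  95  96 
[... 609 characters left out ...]
1  17]
 [ 31  34  17  22  23  18  19  19  17  38  67  65  20 193 125]
 [119 104  13  31  34  77  20 104  66 157  43  61  19 194 119]
 [121 124 122  81  76 211  63 100  65 195  24  63  18 181  45]
 [121 121  81 221 212 211  61 186  62 196  26  61  17 112 122]
 [189 110  42  74  87 210  60 193  60 194  33  63  20 112 119]
 [ 16  98  79  76  50  10  59 196  59 238  26  60  18 111 122]
 [ 93  97  78  64 101  30  31 200  54 238  28  61  17 134  15]
 [241 240 218 213 209 205 203 195 231 231  28  62  40 156  17]
 [239 239 239 238 236 236 234 232 230 229  30  57  40 198   9]
 [  9  14  23  14  36  27  39 179  46  63  39  59  40 204   8]
 [ 86  86  86  81  82  76  75  71  64  64  59  58  39 206  18]]
```

View pics/beam.png

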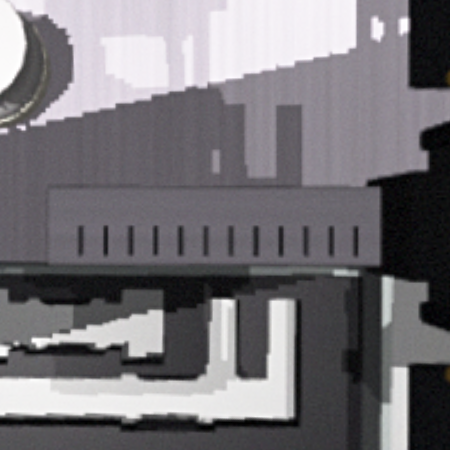

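Emit:
apply_moves([
  [[-54, -74, 0], [0, 0, -0.002], -1],
  [[-54, -74, 0], [0, 0, -0.002], -1],
  [[-54, -74, -50], [0, 0, -0.002], -1],
  [[-54, -74, -100], [0, 0, -0.002], -1],
  [[-54, -74, -145], [0, 0, -0.002], -1],
  [[-54, -74, -165], [0, 0, -0.002], -1],
  [[-54, -74, -168], [0, 0, -0.002], -1],
  [[-54, -74, -171], [0, 0, -0.002], -1],
  [[-54, -74, -174], [0, 0, -0.002], -1],
  [[-54, -74, -176], [0, 0, -0.002], -1],
  [[-54, -74, -178], [0, 0, -0.002], -1],
])

```text
time_s: 5.55
ee_pos: [506.0, 46.7, 43.6]
tcp_rot: [3.141, 0.001, 3.135]
force: [-3.2, 2.0, 4.1]
gripper_width: 0.229
finger_force: 30.0
```

Emit:
apply_moves([
  [[-1, 1, 0], [0, 0, 0], -1],
  [[-1, 1, -2], [0, 0, 0], -1],
  [[-1, 1, -4], [0, 0, 0], -1],
  [[-1, 1, -6], [0, 0, 0], -1],
  [[-1, 1, -6], [0, 0, 0], -1],
])

```text
time_s: 6.05
ee_pos: [504.5, 47.2, 36.2]
tcp_rot: [-3.142, 0.0, 3.135]
force: [2.4, -0.5, -2.1]
gripper_width: 0.225
finger_force: 30.0
```

Emit:
apply_moves([
  [[0, 0, -2], [0, 0, 0], -1],
  [[0, 0, -3], [0, 0, 0], -1],
  [[0, 0, -4], [0, 0, 0], -1],
  [[0, 0, -5], [0, 0, 0], -1],
  [[0, 0, -5], [0, 0, 0], -1],
])

```text
time_s: 6.55
ee_pos: [505.0, 47.3, 33.3]
tcp_rot: [3.141, 0.0, 3.134]
force: [-7.3, -1.2, 25.3]
gripper_width: 0.227
finger_force: 30.0
```

Emit:
apply_moves([
  [[0, 0, 2], [0, 0, 0], -1],
  [[0, 0, 2], [0, 0, 0], 0],
  [[0, 0, 2], [0, 0, 0], 0],
  [[0, 0, 2], [0, 0, 0], 0],
  [[0, 0, 2], [0, 0, 0], 0],
  [[0, 0, 22], [0, 0, 0], 0],
  [[0, 0, 62], [0, 0, 0], 1],
  [[50, 60, 112], [0, 0, 0], 1],
  [[50, 100, 150], [0, 0, 0], 1],
  [[50, 100, 150], [0, 0, 0], 1],
  [[50, 100, 150], [0, 0, 0], 1],
])

```text
time_s: 7.65
ee_pos: [556.5, 153.5, 185.2]
tcp_rot: [3.137, 0.005, 3.141]
force: [-0.4, -0.5, 0.5]
gripper_width: 0.872
finger_force: 0.0
```

```bash
cat > chk.py <<'E'
from h import *
s=snap('wrist'); st=robot.read_state(); print(st['time_s'],st['ee_pos'],st['tcp_rot'],st['joints'].round(2))
W=wpts(s); f=(abs(W[...,0]-500)<85)&(abs(W[...,1]-11)<85)
print('foam z',np.nanmedian(W[f&(abs(W[...,2]-32)<4)][:,2]))
m=f&(W[...,2]>38)&(W[...,2]<80); k,l,t,c=cv2.connectedComponentsWithStats(m.astype(np.uint8))
for i in range(1,k):
    if t[i,4]>100: P=W[l==i]; print('block',cv2.minAreaRect(P[:,:2].astype(np.float32)),'z',np.median(P[:,2]),P[:,2].std())
E
python3 chk.py; python3 - <<'E'
from h import *
s=dict(np.load('wrist.npz'));W=wpts(s)
for x,y in [(440,48),(470,48),(560,48),(555,80),(529,80),(440,0),(540,-40)]:
    m=np.hypot(W[...,0]-x,W[...,1]-y)<4; print(x,y,np.median(W[m][:,2]))
save(cv2.resize(ortho(s,500,11,32,110,3),(480,480)),'k2')
E
```

```text
7.7 [555.3551984  150.13966772 182.94604553] [3.13995528e+00 2.55889057e-03 3.13869090e+00] [-0.57  0.24  0.27  1.67 -0.07  1.24  1.28]
foam z 32.58799699358758
block ((504.8837890625, 47.44304656982422), (20.763830184936523, 36.15089416503906), 89.11185455322266) z 49.39537798202457 2.521462814785983
440 48 31.020941662845246
470 48 31.171994443413666
560 48 31.963962451402978
555 80 297.91617403742936
529 80 279.89970430632775
440 0 19.034237426077738
540 -40 18.680299869621024
```

View pics/k2.png

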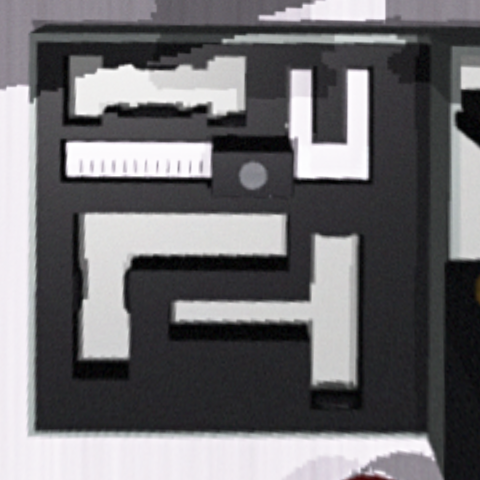

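The picture shows the caliper down in its cutout, with the beam flush and the block at (252,177). The other cutouts are empty. Next is the depth gauge.

Emit:
apply_moves([
  [[57, 118, -30], [0, 0, 0], 1],
  [[57, 118, -30], [0, 0, 0], 1],
  [[57, 118, -30], [0, 0, 0], 1],
  [[57, 118, -30], [0, 0, 0], 1],
  [[57, 118, -30], [0, 0, 0], 1],
  [[57, 118, -30], [0, 0, 0], 1],
])

```text
time_s: 8.3
ee_pos: [611.6, 263.0, 151.3]
tcp_rot: [-3.14, -0.0, 3.132]
force: [0.6, -1.0, -0.6]
gripper_width: 0.996
finger_force: 0.0
```

```bash
python3 - <<'E'
from h import *
s=snap('wrist'); st=robot.read_state(); print(st['time_s'],st['ee_pos'],st['tcp_rot'],st['joints'].round(2))
P,r=blk(s,612,267,45,25); print(len(P),r,np.median(P[:,2]),P[:,:2].mean(0))
P,r=blk(s,575,260,50,7,18); print('steel',len(P),r,cv2.boxPoints(r).tolist())
save(ortho(s,590,262,20,80,3),'w_T')
E
```

```text
8.35 [611.67340919 263.10518089 151.77025171] [-3.14091843e+00  1.66333658e-04  3.13232211e+00] [-0.64  0.47  0.23  1.44 -0.11  1.24  1.16]
1175 ((613.1318969726562, 270.03753662109375), (20.74766731262207, 36.38249969482422), 13.98887825012207) 30.909089900988704 [612.48730695 270.00770181]
steel 2086 ((585.4189453125, 272.1754150390625), (68.63410186767578, 84.50233459472656), 78.11833190917969) [[537.0074462890625, 247.29273986816406], [619.6993408203125, 229.8944854736328], [633.8304443359375, 297.05810546875], [551.1385498046875, 314.45635986328125]]
```

View pics/w_T.png

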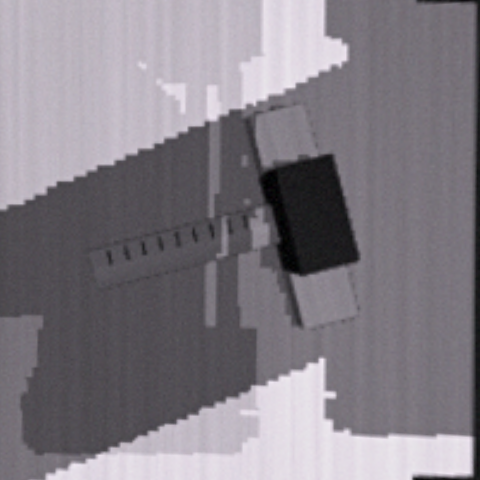

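The view shows the T's black block at (312,213) px and the stem going left and slightly down, about 14° tilt.

Emit:
apply_moves([
  [[1.5, 4.7, -30], [0, 0, 0.25], 1],
  [[1.5, 4.7, -70], [0, 0, 0.25], 1],
  [[1.5, 4.7, -110], [0, 0, 0.25], 1],
  [[1.5, 4.7, -136.5], [0, 0, 0.25], 1],
  [[1.5, 4.7, -136.5], [0, 0, 0.25], 1],
  [[1.5, 4.7, -136.5], [0, 0, 0.25], -1],
  [[1.5, 4.7, -136.5], [0, 0, 0.25], -1],
  [[1.5, 4.7, -136.5], [0, 0, 0.25], -1],
  [[1.5, 4.7, -136.5], [0, 0, 0.25], -1],
  [[1.5, 4.7, -136.5], [0, 0, 0.25], -1],
  [[1.5, 4.7, -136.5], [0, 0, 0.25], -1],
  [[1.5, 4.7, -136.5], [0, 0, 0.25], -1],
])

```text
time_s: 9.55
ee_pos: [613.0, 270.1, 15.1]
tcp_rot: [3.141, 0.0, -2.898]
force: [-0.5, 0.6, 0.3]
gripper_width: 0.45
finger_force: 0.0
```

Emit:
apply_moves([
  [[0, 0, 0], [0, 0, 0], -1],
  [[0, 0, 0], [0, 0, 0], -1],
  [[0, 0, 40], [0, 0, 0], -1],
  [[0, 0, 90], [0, 0, -0.13], -1],
  [[0, 0, 140], [0, 0, -0.25], -1],
  [[-13, -140, 175], [0, 0, -0.255], -1],
  [[-13, -140, 175], [0, 0, -0.255], -1],
  [[-13, -140, 175], [0, 0, -0.255], -1],
  [[-13, -140, 175], [0, 0, -0.255], -1],
  [[-13, -140, 175], [0, 0, -0.255], -1],
  [[-13, -140, 175], [0, 0, -0.255], -1],
  [[-13, -140, 175], [0, 0, -0.255], -1],
])

```text
time_s: 10.75
ee_pos: [599.6, 131.7, 189.4]
tcp_rot: [3.141, -0.001, 3.132]
force: [0.6, 0.2, -1.3]
gripper_width: 0.408
finger_force: 30.0
```

```bash
cat > held.py <<'E'
from h import *
s=snap('wrist'); np.savez('wheld.npz',**s); st=robot.read_state(); p=st['ee_pos']; print(st['time_s'],p,st['tcp_rot'],st['gripper_width'],st['joints'].round(2))
W=wpts(s); m=(abs(W[...,2]-(p[2]-3))<8)&(np.hypot(W[...,0]-p[0],W[...,1]-p[1])<110)
k,l,t,c=cv2.connectedComponentsWithStats(m.astype(np.uint8))
for i in range(1,k):
    if t[i,4]>300:
        P=W[l==i]; r=cv2.minAreaRect(P[:,:2].astype(np.float32)); print(t[i,4],r,'z',np.median(P[:,2]),cv2.boxPoints(r).round(1).tolist())
        for x in np.arange(P[:,0].min()+3,P[:,0].max(),8):
            q=P[abs(P[:,0]-x)<2]; print('  x%.0f y %.1f..%.1f mid %.1f z %.1f'%(x,q[:,1].min(),q[:,1].max(),(q[:,1].min()+q[:,1].max())/2,np.median(q[:,2])))
E
python3 held.py
```

```text
10.8 [599.64171003 131.49669066 189.40634968] [-3.14157100e+00 -1.03887456e-03  3.13194882e+00] 0.4082516481522436 [-0.52  0.33  0.29  1.55 -0.1   1.27  1.34]
6344 ((563.98828125, 131.6466064453125), (76.11629486083984, 77.1384506225586), 89.44908905029297) z 187.24282399445227 [[525.0999755859375, 94.0], [602.2000122070312, 93.19999694824219], [602.9000244140625, 169.3000030517578], [525.7999877929688, 170.10000610351562]]
  x528 y 124.8..138.1 mid 131.5 z 187.3
  x536 y 124.8..138.1 mid 131.4 z 187.3
  x544 y 124.7..138.5 mid 131.6 z 187.3
  x552 y 125.0..138.5 mid 131.7 z 187.3
  x560 y 124.8..138.5 mid 131.6 z 187.3
  x568 y 124.7..138.4 mid 131.6 z 187.2
  x576 y 124.5..138.5 mid 131.5 z 187.3
  x584 y 124.9..138.5 mid 131.7 z 187.3
  x592 y 93.3..169.3 mid 131.3 z 187.3
  x600 y 93.7..169.3 mid 131.5 z 187.3
```

Emit:
apply_moves([
  [[-55.3, -155.9, 0], [0, 0, -0.006], -1],
  [[-55.3, -155.9, 0], [0, 0, -0.006], -1],
  [[-55.3, -155.9, 0], [0, 0, -0.006], -1],
  [[-55.3, -155.9, -40], [0, 0, -0.006], -1],
  [[-55.3, -155.9, -80], [0, 0, -0.006], -1],
  [[-55.3, -155.9, -115], [0, 0, -0.006], -1],
  [[-55.3, -155.9, -132], [0, 0, -0.006], -1],
  [[-55.3, -155.9, -136], [0, 0, -0.006], -1],
  [[-55.3, -155.9, -140], [0, 0, -0.006], -1],
  [[-55.3, -155.9, -144], [0, 0, -0.006], -1],
  [[-55.3, -155.9, -148], [0, 0, -0.006], -1],
])

```text
time_s: 11.9
ee_pos: [545.6, -25.7, 42.9]
tcp_rot: [3.141, 0.002, 3.124]
force: [-0.4, -0.8, 3.6]
gripper_width: 0.409
finger_force: 30.0
```

Emit:
apply_moves([
  [[0, 0, -2], [0, 0, 0], -1],
  [[0, 0, -4], [0, 0, 0], -1],
  [[0, 0, -6], [0, 0, 0], -1],
  [[0, 0, -8], [0, 0, 0], -1],
  [[0, 0, -10], [0, 0, 0], -1],
  [[0, 0, -10.5], [0, 0, 0], -1],
])

```text
time_s: 12.5
ee_pos: [544.9, -25.9, 32.9]
tcp_rot: [3.141, 0.0, 3.124]
force: [-8.0, -0.4, 25.4]
gripper_width: 0.413
finger_force: 30.0
```

Emit:
apply_moves([
  [[0, 0, 2], [0, 0, 0], -1],
  [[0, 0, 2], [0, 0, 0], 0.3],
  [[0, 0, 2], [0, 0, 0], 0.3],
  [[0, 0, 2], [0, 0, 0], 0.3],
  [[0, 0, 2], [0, 0, 0], 0.3],
  [[0, 0, 32], [0, 0, 0], 0.3],
  [[0, 0, 80], [0, 0, 0], 1],
  [[20, 0, 130], [0, 0, 0], 1],
  [[20, 0, 160], [0, 0, 0], 1],
  [[20, 0, 160], [0, 0, 0], 1],
  [[20, 0, 160], [0, 0, 0], 1],
])

```text
time_s: 13.6
ee_pos: [564.8, -25.8, 191.8]
tcp_rot: [3.141, 0.001, 3.124]
force: [0.3, 0.4, -0.8]
gripper_width: 0.972
finger_force: 0.0
```

```bash
python3 chk.py; python3 - <<'E'
from h import *
s=dict(np.load('wrist.npz'));W=wpts(s)
for x,y in [(440,48),(560,48),(480,-25),(520,-25),(544,5),(544,-55),(440,0)]:
    m=np.hypot(W[...,0]-x,W[...,1]-y)<4; print(x,y,np.nanmedian(W[m][:,2]))
s=snap('scene'); W=pts(s)
m=(abs(W[...,0]-400)<130)&(abs(W[...,1]+343)<80)&(W[...,2]>24)&(W[...,2]<45); print('sq top',cv2.minAreaRect(W[m][:,:2].astype(np.float32)))
E
```

```text
13.65 [564.18327251 -25.77555204 190.77099838] [ 3.14147318e+00 -1.04772601e-03  3.12387181e+00] [-0.36  0.22  0.38  1.69 -0.09  1.25  1.59]
foam z 32.7297394828056
block ((504.69598388671875, 46.794124603271484), (20.843873977661133, 36.03029251098633), 89.53636169433594) z 49.584428682070154 2.155376357398653
block ((544.17724609375, -26.485822677612305), (35.543697357177734, 18.870683670043945), 89.15751647949219) z 49.500002103872475 1.825399100452469
440 48 31.148772695047853
560 48 305.5129806786515
480 -25 31.141365082867594
520 -25 31.525786780634775
544 5 304.99262024231416
544 -55 311.11445080527875
440 0 19.06287887366784
sq top ((353.4931640625, -319.7208251953125), (63.7722282409668, 170.2099609375), 65.8582534790039)
```

Emit:
apply_moves([
  [[-165, -317, -40], [0, 0, -1.2], 1],
  [[-165, -317, -40], [0, 0, -1.2], 1],
  [[-165, -317, -40], [0, 0, -1.2], 1],
  [[-165, -317, -40], [0, 0, -1.2], 1],
  [[-165, -317, -40], [0, 0, -1.2], 1],
  [[-165, -317, -40], [0, 0, -1.2], 1],
  [[-165, -317, -40], [0, 0, -1.2], 1],
  [[-165, -317, -40], [0, 0, -1.2], 1],
  [[-165, -317, -40], [0, 0, -1.2], 1],
  [[-165, -317, -40], [0, 0, -1.2], 1],
  [[-165, -317, -40], [0, 0, -1.2], 1],
  [[-165, -317, -40], [0, 0, -1.2], 1],
])

```text
time_s: 14.9
ee_pos: [400.5, -341.6, 151.4]
tcp_rot: [3.141, -0.0, 1.928]
force: [-0.2, 0.3, 0.2]
gripper_width: 1.005
finger_force: 0.0
```

```bash
python3 - <<'E'
from h import *
s=snap('wrist'); st=robot.read_state(); print(st['time_s'],st['ee_pos'],st['tcp_rot'],st['joints'].round(2))
P,r=blk(s,400,-343,60,25); print(len(P),r,np.median(P[:,2]),P[:,:2].mean(0))
P,r=blk(s,450,-310,70,7,18); print('steel',len(P),r,cv2.boxPoints(r).tolist())
save(ortho(s,420,-330,20,80,3),'w_S')
E
```

```text
14.95 [ 400.39997337 -341.83388259  151.52589706] [ 3.14129793e+00 -2.90650545e-04  1.92740704e+00] [-0.03  0.19  0.73  1.85 -0.14  1.15  1.1 ]
2460 ((398.9839172363281, -341.08233642578125), (21.338396072387695, 71.91285705566406), 20.95416831970215) 30.88573011288966 [ 398.74128761 -339.79497783]
steel 2317 ((432.0279846191406, -301.88275146484375), (80.35301971435547, 22.37338638305664), 21.087888717651367) [[390.51715087890625, -305.9007263183594], [398.56707763671875, -326.7757873535156], [473.538818359375, -297.8647766113281], [465.4888916015625, -276.9897155761719]]
```

View pics/w_S.png

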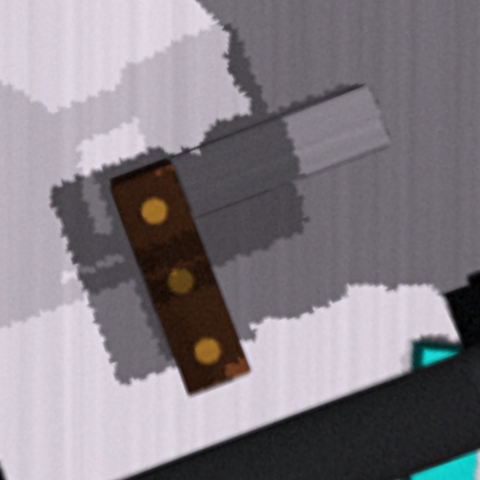

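The view shows the wooden stock centred at (180,280) px and the blade to the upper right, tilted 21°. The turquoise decoy is well away.

Emit:
apply_moves([
  [[-0.7, 1.8, -10], [0, 0, 0.01], 0.1],
  [[-0.7, 1.8, -30], [0, 0, 0.01], 0.1],
  [[-0.7, 1.8, -60], [0, 0, 0.01], 0.1],
  [[-0.7, 1.8, -90], [0, 0, 0.01], 0.1],
  [[-0.7, 1.8, -120], [0, 0, 0.01], 0.1],
  [[-0.7, 1.8, -136.5], [0, 0, 0.01], 0.1],
  [[-0.7, 1.8, -136.5], [0, 0, 0.01], 0.1],
  [[-0.7, 1.8, -136.5], [0, 0, 0.01], -1],
  [[-0.7, 1.8, -136.5], [0, 0, 0.01], -1],
  [[-0.7, 1.8, -136.5], [0, 0, 0.01], -1],
  [[-0.7, 1.8, -136.5], [0, 0, 0.01], -1],
  [[-0.7, 1.8, -136.5], [0, 0, 0.01], -1],
])

```text
time_s: 16.15
ee_pos: [399.4, -341.2, 15.7]
tcp_rot: [3.141, 0.001, 1.934]
force: [-0.8, 1.5, 5.3]
gripper_width: 0.251
finger_force: 30.0
```

Emit:
apply_moves([
  [[0, 0, 0], [0, 0, 0], -1],
  [[0, 0, 0], [0, 0, 0], -1],
  [[0, 0, 50], [0, 0, 0], -1],
  [[0, 0, 100], [0, 0, 0], -1],
  [[0, 0, 150], [0, 0, 0], -1],
  [[50, 270, 175], [0, 0, -0.374], -1],
  [[50, 270, 175], [0, 0, -0.374], -1],
  [[50, 270, 175], [0, 0, -0.374], -1],
  [[50, 270, 175], [0, 0, -0.374], -1],
  [[50, 270, 175], [0, 0, -0.374], -1],
  [[50, 270, 175], [0, 0, -0.374], -1],
  [[50, 270, 175], [0, 0, -0.374], -1],
])

```text
time_s: 17.35
ee_pos: [449.5, -65.2, 190.3]
tcp_rot: [3.141, -0.002, 1.567]
force: [0.2, -1.2, -1.9]
gripper_width: 0.251
finger_force: 30.0
```

Emit:
apply_moves([
  [[0, 0, 0], [0, 0, 0], -1],
  [[0, 0, 0], [0, 0, 0], -1],
  [[0, 0, 0], [0, 0, 0], -1],
])

```text
time_s: 17.65
ee_pos: [448.6, -72.8, 189.9]
tcp_rot: [-3.141, 0.0, 1.557]
force: [-0.8, 0.4, -1.8]
gripper_width: 0.25
finger_force: 30.0
```

```bash
python3 held.py
```

```text
17.7 [448.61732376 -72.69748322 189.89315588] [-3.14130176e+00  1.54823939e-04  1.55703872e+00] 0.24838355052837013 [-0.45 -0.05  0.5   1.96  0.03  1.23  0.03]
7006 ((485.76177978515625, -48.239967346191406), (22.313125610351562, 95.3777084350586), 89.10946655273438) z 186.90558566599762 [[437.8999938964844, -58.70000076293945], [533.2999877929688, -60.099998474121094], [533.5999755859375, -37.79999923706055], [438.29998779296875, -36.29999923706055]]
  x441 y -37.4..-36.6 mid -37.0 z 187.6
  x449 y -37.6..-36.5 mid -37.0 z 187.5
  x457 y -37.5..-36.8 mid -37.2 z 187.8
  x465 y -58.7..-37.0 mid -47.8 z 187.0
  x473 y -59.1..-37.0 mid -48.0 z 187.0
  x481 y -59.3..-37.1 mid -48.2 z 187.0
  x489 y -59.2..-37.1 mid -48.2 z 186.9
  x497 y -59.4..-37.5 mid -48.5 z 186.9
  x505 y -59.3..-37.5 mid -48.4 z 186.9
  x513 y -59.5..-37.6 mid -48.5 z 186.8
  x521 y -59.5..-37.6 mid -48.6 z 186.8
  x529 y -59.9..-38.0 mid -49.0 z 186.9
```

Emit:
apply_moves([
  [[-12.5, 57.2, 0], [0, 0, 0.007], -1],
  [[-12.5, 57.2, -30], [0, 0, 0.007], -1],
  [[-12.5, 57.2, -70], [0, 0, 0.007], -1],
  [[-12.5, 57.2, -110], [0, 0, 0.007], -1],
  [[-12.5, 57.2, -130], [0, 0, 0.007], -1],
  [[-12.5, 57.2, -134], [0, 0, 0.007], -1],
  [[-12.5, 57.2, -138], [0, 0, 0.007], -1],
  [[-12.5, 57.2, -142], [0, 0, 0.007], -1],
  [[-12.5, 57.2, -146], [0, 0, 0.007], -1],
  [[-12.5, 57.2, -147], [0, 0, 0.007], -1],
])

```text
time_s: 18.7
ee_pos: [436.8, -13.8, 43.5]
tcp_rot: [3.141, -0.0, 1.567]
force: [-1.6, -0.7, 3.2]
gripper_width: 0.252
finger_force: 30.0
```

Emit:
apply_moves([
  [[0, 0, -2], [0, 0, 0], -1],
  [[0, 0, -4], [0, 0, 0], -1],
  [[0, 0, -6], [0, 0, 0], -1],
  [[0, 0, -8], [0, 0, 0], -1],
  [[0, 0, -10], [0, 0, 0], -1],
  [[0, 0, -11], [0, 0, 0], -1],
])

```text
time_s: 19.3
ee_pos: [436.6, -13.8, 33.4]
tcp_rot: [-3.141, -0.001, 1.567]
force: [-17.2, -1.9, 45.7]
gripper_width: 0.249
finger_force: 30.0
```

Emit:
apply_moves([
  [[0, 0, 3], [0, 0, 0], -1],
  [[0, 0, 3], [0, 0, 0], 0],
  [[0, 0, 3], [0, 0, 0], 0],
  [[0, 0, 3], [0, 0, 0], 0],
  [[0, 0, 3], [0, 0, 0], 0],
  [[0, 0, 33], [0, 0, 0], 0.3],
  [[0, 0, 80], [0, 0, 0], 1],
  [[30, -50, 130], [0, 0, 0], 1],
  [[30, -60, 170], [0, 0, 0], 1],
  [[30, -60, 170], [0, 0, 0], 1],
  [[30, -60, 170], [0, 0, 0], 1],
])

```text
time_s: 20.4
ee_pos: [467.8, -74.8, 203.8]
tcp_rot: [3.138, -0.0, 1.565]
force: [-0.0, 0.4, -0.2]
gripper_width: 0.948
finger_force: 0.0
```

```bash
python3 chk.py; cat > fk.py <<'E'
import numpy as np
from scipy.spatial.transform import Rotation as R
from scipy.optimize import least_squares
D=[([-1.27360604,.33272713,-.06471664,1.46071381,.02159072,1.34990946,-.08851697],[196.378,593.05,221.95],[3.1416,0,2.8218]),
([-.86,.21,.03,1.77,-.01,1.17,.98],[398.96,371.03,152.69],[3.1413,0,-2.91]),([-.53,.21,.28,1.62,-.06,1.31,1.32],[558.8,121.8,220.3],[3.1413,0,3.139]),
([-.57,.24,.27,1.67,-.07,1.24,1.28],[555.4,150.1,182.9],[3.14,.0026,3.1387]),([-.64,.47,.23,1.44,-.11,1.24,1.16],[611.7,263.1,151.8],[3.141,0,3.132]),
([-.52,.33,.29,1.55,-.1,1.27,1.34],[599.6,131.5,189.4],[3.1416,-.001,3.132]),([-.36,.22,.38,1.69,-.09,1.25,1.59],[564.2,-25.8,190.8],[3.1415,-.001,3.1239]),
([-.03,.19,.73,1.85,-.14,1.15,1.1],[400.4,-341.8,151.5],[3.1413,0,1.927]),([-.45,-.05,.5,1.96,.03,1.23,.03],[448.6,-72.7,189.9],[3.1416,0,1.557])]
def fk(q,p):
    h,L1,L2,L3,c,d1,d3,d7,a=p; sg=S
    A=R.from_euler('z',sg[0]*q[0]+c); t=np.array([0,0,h]);
    A=A*R.from_euler('y',q[1]); t=t+A.apply([d1*0,0,L1]); A=A*R.from_euler('z',sg[1]*q[2]+d3); A=A*R.from_euler('y',q[3]); t=t+A.apply([0,0,L2])
    A=A*R.from_euler('z',sg[2]*q[4]+d1); A=A*R.from_euler('y',q[5]); t=t+A.apply([a,0,L3]); A=A*R.from_euler('z',sg[3]*q[6]+d7); return t,A
def res(p): 
    o=[]
    for q,x,e in D:
        t,A=fk(q,p); o+=list((t-x)/5)+list((A.inv()*R.from_euler('xyz',e)).as_rotvec()*50)
    return o
import itertools
best=None
for S in itertools.product([1,-1],repeat=4):
    for c in (0,2.5,-2.5,1.5,-1.5):
        for d7 in (0,3.14,1.57,-1.57):
            r=least_squares(res,[340,400,400,230,c,0,0,d7,0],max_nfev=60)
            if best is None or r.cost<best[0]: best=(r.cost,S,r.x)
print(best[0],best[1],best[2].round(3)); np.savez('fk.npz',S=best[1],p=best[2])
E
python3 fk.py
```

```text
20.45 [466.65919936 -73.79500765 202.02765733] [ 3.14072636e+00 -3.02087852e-04  1.56633370e+00] [-0.45 -0.02  0.51  1.9   0.01  1.25  0.05]
foam z 32.62391557541952
block ((504.7196350097656, 46.63783264160156), (20.202207565307617, 36.147621154785156), 89.86017608642578) z 49.626852193481824 1.8351387736909974
block ((436.4305419921875, -13.915748596191406), (72.20674896240234, 22.75545883178711), 89.26599884033203) z 50.2988280876543 1.5364110892817786
block ((544.3034057617188, -25.783496856689453), (35.65422821044922, 20.972543716430664), 87.17808532714844) z 49.476366085533954 2.1272014523709366
5.369420499072862 (-1, -1, -1, -1) [ 6.08060e+02  4.23339e+02  4.43365e+02  6.90494e+02 -9.70000e-02
 -1.00000e-02  3.00000e-02  1.50400e+00 -5.67550e+01]
```

Emit:
apply_moves([
  [[174, 84, 40], [0, 0, -1.57], 1],
  [[174, 84, 40], [0, 0, -1.57], 1],
  [[174, 84, 40], [0, 0, -1.57], 1],
  [[174, 84, 40], [0, 0, -1.57], 1],
  [[174, 84, 40], [0, 0, -1.57], 1],
  [[174, 84, 40], [0, 0, -1.57], 1],
  [[174, 84, 40], [0, 0, -1.57], 1],
  [[174, 84, 40], [0, 0, -1.57], 1],
  [[174, 84, 40], [0, 0, -1.57], 1],
  [[174, 84, 40], [0, 0, -1.57], 1],
  [[174, 84, 40], [0, 0, -1.57], 1],
  [[174, 84, 40], [0, 0, -1.57], 1],
])

```text
time_s: 21.65
ee_pos: [639.5, 11.2, 239.7]
tcp_rot: [3.141, 0.003, -0.003]
force: [-0.2, 1.2, 0.3]
gripper_width: 1.0
finger_force: 0.0
```

Emit:
apply_moves([
  [[0, 0, 0], [0, -0.15, 0], 1],
  [[0, 0, 0], [0, -0.3, 0], 1],
  [[0, 0, 0], [0, -0.45, 0], 1],
  [[0, 0, 0], [0, -0.6, 0], 1],
  [[0, 0, 0], [0, -0.75, 0], 1],
  [[0, 0, 0], [0, -0.9, 0], 1],
  [[0, 0, 0], [0, -1.05, 0], 1],
  [[0, 0, 0], [0, -1.2, 0], 1],
  [[0, 0, 0], [0, -1.35, 0], 1],
  [[0, 0, 0], [0, -1.5, 0], 1],
  [[0, 0, 0], [0, -1.65, 0], 1],
  [[0, 0, 0], [0, -1.75, 0], 1],
])

```text
time_s: 22.85
ee_pos: [632.0, 7.0, 290.4]
tcp_rot: [-3.139, -1.029, -0.03]
force: [0.9, 0.6, 0.7]
gripper_width: 0.997
finger_force: 0.0
```

```bash
python3 -c "
from h import *
print(robot.read_state())"
```

```text
{'time_s': 22.85, 'joints': array([ 0.24753697, -0.23429756, -0.37982907,  2.26760715,  0.82743583,
        0.11235572, -2.54816021]), 'qd': array([ 1.54700785, -0.30138847, -1.45705552,  0.20362222,  0.22227611,
       -0.44782702, -0.49341538]), 'effort': array([-12.92069435, -17.84717381,   7.61847943, -39.97901201,
        -0.06845068,  -1.58221621,   1.08966105]), 'ee_pos': array([632.04264082,   6.98467531, 290.37031848]), 'tcp_rot': array([-3.1386346 , -1.02863027, -0.02992162]), 'force': array([0.85384036, 0.58850413, 0.74552089]), 'moment': array([-0.02163315,  1.05064562, -0.05492042]), 'finger_force': 0.0, 'gripper_width': 0.997267421158643}
```

Emit:
apply_moves([
  [[0, 0, 0], [0, 1.5, 0], 1],
  [[0, 0, 0], [0, 1.65, 0], 1],
  [[0, 0, 0], [0, 1.75, 0], 1],
  [[0, 0, 0], [0, 1.75, 0], 1],
  [[0, 0, 0], [0, 1.75, 0], 1],
  [[0, 0, 0], [0, 1.75, 0], 1],
  [[0, 0, 0], [0, 1.75, 0], 1],
  [[0, 0, 0], [0, 1.75, 0], 1],
])

```text
time_s: 23.65
ee_pos: [632.5, 7.4, 292.1]
tcp_rot: [3.109, -0.036, -0.023]
force: [1.8, -0.5, -0.4]
gripper_width: 0.998
finger_force: 0.0
```

```bash
python3 - <<'E'
src=open('fk.py').read()
src=src.replace("D=[","D=[([.24753697,-.23429756,-.37982907,2.26760715,.82743583,.11235572,-2.54816021],[632.04,6.98,290.37],[-3.1386346,-1.02863,-.02992]),")
src=src.replace("h,L1,L2,L3,c,d1,d3,d7,a=p","h,L1,L2,L3,c,d1,d3,d7,a,b,e=p").replace("d1*0,0,L1","b,0,L1").replace("A.apply([0,0,L2])","A.apply([e,0,L2])").replace("d7,0]","d7,0,0,0]").replace("(1.5","(1.5")
src=src.replace("itertools.product([1,-1],repeat=4)","[(-1,-1,-1,-1)]")
open('fk.py','w').write(src)
E
python3 fk.py; python3 -c "
from h import *
s=robot.read_state(); print(s['joints'],s['ee_pos'],s['tcp_rot'])"
```

```text
11.505514502082601 (-1, -1, -1, -1) [ 2.22379e+02  4.31960e+02  4.76394e+02  3.35722e+02 -2.90000e-02
  1.10000e-02 -5.50000e-02  1.48600e+00 -1.16790e+01  2.84000e-01
 -3.30030e+01]
[-0.25342948  0.29484031  0.19222841  1.37357294 -0.02000647  1.44579791
 -1.66221481] [632.51102982   7.38069017 292.10318264] [ 3.10907248 -0.03569159 -0.02280035]
```

```bash
cat > ik.py <<'E'
import numpy as np
from scipy.spatial.transform import Rotation as R
from scipy.optimize import least_squares
src=open('fk.py').read().split('import itertools')[0]; exec(src)
f=np.load('fk.npz'); S=f['S']; p=f['p']
lo=np.array([-2.6,-.5,-1.47,.16,-1.27,.06,-2.6])+.06; hi=np.array([2.6,2.12,1.34,2.42,4.41,2.06,2.6])-.06
def ik(t,A,q0,w=.02):
    def r(q):
        x,B=fk(q,p); return np.r_[(x-t)/5,(B.inv()*A).as_rotvec()*40,w*(q-q0)]
    s=least_squares(r,np.clip(q0,lo+1e-3,hi-1e-3),bounds=(lo,hi),max_nfev=150); x,B=fk(s.x,p)
    return s.x,np.linalg.norm(x-t),(B.inv()*A).magnitude()
E
cat > srch.py <<'E'
from ik import *
q0=np.array([-.25,.29,.19,1.37,-.02,1.45,0.])
well=np.array([640,10.])
for al in range(-180,180,30):
    a=np.radians(al); d=np.array([np.cos(a),np.sin(a),0])   # tool azimuth when tilted
    for up in (1,-1):
        # upright tool: z down; tool x = +d*up => when tilted about axis k, tool x goes up(+)/down(-)
        X=up*d; Z=np.array([0,0,-1.]); Y=np.cross(Z,X); A0=R.from_matrix(np.c_[X,Y,Z])
        k=np.cross(Z,d); best=None
        for th0 in (-1.5,0,1.5):
            q=q0.copy(); q[6]=th0; q,e,m=ik(np.r_[well,230],A0,q)
            if e<8 and m<.08:
                last=0;Q=q
                for th in np.arange(.1,1.95,.1):
                    A=R.from_rotvec(k*th)*A0; z=A.apply([0,0,1])
                    t=np.r_[well-25*d[:2]*0,230]; qn,e,m=ik(t,A,Q,.1)
                    if e>10 or m>.1 or np.abs(qn-Q).max()>.7: break
                    last=th;Q=qn
                if best is None or last>best[0]: best=(last,Q.round(2))
        print(al,up,best)
E
python3 srch.py
```

```text
-180 1 (np.float64(0.6), array([-0.03,  0.79, -0.07,  0.85,  0.01,  2.  ,  1.47]))
-180 -1 (np.float64(0.6), array([-0.03,  0.79, -0.07,  0.85,  0.01,  2.  , -1.68]))
-150 1 (np.float64(0.7000000000000001), array([-0.4 ,  0.86,  0.47,  0.85,  0.01,  2.  ,  2.12]))
-150 -1 (np.float64(0.7000000000000001), array([-0.4 ,  0.86,  0.47,  0.85,  0.01,  2.  , -1.02]))
-120 1 (np.float64(1.3000000000000003), array([-0.67,  1.07,  0.59,  0.93,  0.52,  2.  ,  2.54]))
-120 -1 (np.float64(1.9000000000000001), array([-0.81,  1.6 ,  1.28,  0.89,  0.42,  2.  , -0.14]))
-90 1 (np.float64(1.9000000000000001), array([-0.67,  1.02,  0.2 ,  1.39,  1.31,  2.  ,  2.31]))
-90 -1 (np.float64(1.9000000000000001), array([-0.75,  1.04,  0.32,  1.39,  1.23,  1.93, -0.81]))
-60 1 (np.float64(0.5), array([-1.2 ,  0.6 ,  1.28,  1.6 , -0.22,  1.13, -2.54]))
-60 -1 (np.float64(1.9000000000000001), array([-0.72,  0.77,  0.12,  1.88,  1.65,  1.77, -1.15]))
-30 1 (np.float64(0.7000000000000001), array([-1.48,  0.2 ,  1.28,  1.93,  0.34,  0.68, -2.54]))
-30 -1 (np.float64(1.9000000000000001), array([-0.35,  0.59, -0.18,
[... 400 characters left out ...]
 1.25,  1.09, -1.02,  1.91, -1.21,  1.2 ,  0.93]))
60 -1 (np.float64(0.7000000000000001), array([ 1.24,  0.62, -1.41,  1.7 ,  0.04,  0.99,  2.54]))
90 1 (np.float64(1.9000000000000001), array([ 0.69,  1.03, -0.46,  1.42, -1.21,  1.9 ,  0.65]))
90 -1 (np.float64(0.1), array([ 0.79,  0.74, -1.41,  1.39,  0.66,  1.54,  2.54]))
120 1 (np.float64(1.9000000000000001), array([ 0.72,  1.61, -1.41,  0.88, -0.38,  2.  , -0.03]))
120 -1 (np.float64(1.2000000000000002), array([ 0.44,  0.92, -0.34,  0.99, -0.67,  2.  , -2.54]))
150 1 (np.float64(0.7000000000000001), array([ 0.33,  0.87, -0.6 ,  0.85,  0.01,  2.  ,  0.82]))
150 -1 (np.float64(0.5), array([-0.06,  0.76,  0.2 ,  0.91, -0.34,  1.96, -2.03]))
```

```bash
python3 - <<'E'
from ik import *
from rig import robot
s=robot.read_state(); Rc=R.from_euler('xyz',s['tcp_rot']); At=R.from_euler('xyz',[np.pi,0,1.833]); print((At*Rc.inv()).as_rotvec(), np.array([603,-261,200])-s['ee_pos'])
q,e,m=ik(np.array([603,-261,200.]),At,s['joints']); print(q.round(2),e,m)
q,e,m=ik(np.array([640,10,185.]),At,q); print(q.round(2),e,m)
a=np.radians(-75); d=np.array([np.cos(a),np.sin(a),0]); k=np.cross([0,0,-1],d); print('axis',k)
for th in np.arange(.15,1.81,.15):
    q,e,m=ik(np.array([640,10,185.]),R.from_rotvec(k*th)*At,q,.1); print(th.round(2),q.round(2),round(e,1),round(m,3))
E
```

```text
[-0.00925913  0.05520675  1.85597303] [ -29.51102982 -268.38069017  -92.10318264]
[ 0.35  0.42 -0.02  1.4  -0.    1.33  0.6 ] 4.380029743426391e-05 7.522412916035856e-07
[ 0.01  0.38 -0.13  1.47  0.04  1.29  0.14] 1.2874814085392614e-05 1.899852254264988e-07
axis [-0.96592583 -0.25881905 -0.        ]
0.15 [-0.08  0.36 -0.11  1.51  0.19  1.25  0.02] 0.0 0.0
0.3 [-0.17  0.35 -0.1   1.54  0.34  1.24 -0.11] 0.0 0.0
0.45 [-0.25  0.36 -0.08  1.57  0.5   1.24 -0.24] 0.0 0.0
0.6 [-0.34  0.38 -0.06  1.6   0.65  1.26 -0.37] 0.0 0.0
0.75 [-0.42  0.41 -0.04  1.62  0.78  1.3  -0.49] 0.0 0.0
0.9 [-0.49  0.46 -0.01  1.64  0.9   1.36 -0.59] 0.0 0.0
1.05 [-0.56  0.52  0.01  1.65  1.01  1.42 -0.69] 0.0 0.0
1.2 [-0.61  0.58  0.04  1.66  1.1   1.49 -0.77] 0.0 0.0
1.35 [-0.66  0.66  0.08  1.66  1.18  1.56 -0.85] 0.0 0.0
1.5 [-0.7   0.74  0.12  1.66  1.25  1.63 -0.91] 0.0 0.0
1.65 [-0.73  0.83  0.16  1.65  1.3   1.7  -0.96] 0.0 0.0
1.8 [-0.75  0.92  0.2   1.63  1.35  1.77 -1.01] 0.0 0.0
```

Emit:
apply_moves([
  [[-29.5, -268, -92], [-0.009, 0.055, 1.856], 1],
  [[-29.5, -268, -92], [-0.009, 0.055, 1.856], 1],
  [[-29.5, -268, -92], [-0.009, 0.055, 1.856], 1],
  [[-29.5, -268, -92], [-0.009, 0.055, 1.856], 1],
  [[-29.5, -268, -92], [-0.009, 0.055, 1.856], 1],
  [[-29.5, -268, -92], [-0.009, 0.055, 1.856], 1],
  [[-29.5, -268, -92], [-0.009, 0.055, 1.856], 1],
  [[-29.5, -268, -92], [-0.009, 0.055, 1.856], 1],
  [[-29.5, -268, -92], [-0.009, 0.055, 1.856], 1],
  [[-29.5, -268, -92], [-0.009, 0.055, 1.856], 1],
  [[-29.5, -268, -92], [-0.009, 0.055, 1.856], 1],
  [[-29.5, -268, -92], [-0.009, 0.055, 1.856], 1],
])

```text
time_s: 24.85
ee_pos: [602.9, -260.9, 198.4]
tcp_rot: [3.139, -0.007, 1.735]
force: [0.7, -0.3, -0.8]
gripper_width: 0.998
finger_force: 0.0
```

```bash
python3 -c "
from ik import *
from rig import robot
s=robot.read_state(); Rc=R.from_euler('xyz',s['tcp_rot']); At=R.from_euler('xyz',[np.pi,0,1.833]); print(s['joints'].round(2),s['ee_pos'],(At*Rc.inv()).as_rotvec())"
```

```text
[ 0.3   0.41  0.06  1.4  -0.03  1.33  0.53] [ 602.90182243 -260.88866799  198.42243345] [-0.00750973  0.00076904  0.09819825]
```

Emit:
apply_moves([
  [[0, 0, 0], [-0.005, 0, 0.06], 1],
  [[0, 0, 0], [-0.005, 0, 0.06], 1],
  [[0, 0, 0], [-0.005, 0, 0.06], 1],
  [[0, 0, 0], [-0.005, 0, 0.06], 1],
])

```text
time_s: 25.25
ee_pos: [603.1, -261.6, 199.5]
tcp_rot: [3.139, -0.001, 1.785]
force: [1.1, -0.1, -0.3]
gripper_width: 1.002
finger_force: 0.0
```

```bash
python3 - <<'E'
from ik import *
from h import *
s=robot.read_state(); Rc=R.from_euler('xyz',s['tcp_rot']); At=R.from_euler('xyz',[np.pi,0,1.833]); print(s['joints'].round(2),s['ee_pos'],s['tcp_rot'],(At*Rc.inv()).as_rotvec())
w=snap('wrist'); W=wpts(w)
m=(W[...,2]>84)&(W[...,2]<95)&(np.hypot(W[...,0]-603,W[...,1]+261)<50); P=W[m]; print('rim',len(P),cv2.minEnclosingCircle(P[:,:2].astype(np.float32)),np.median(P[:,2]))
# mat from colour at z=3
o=ortho(w,603,-261,3,70,3); save(np.hstack([o,ortho(w,603,-261,88,70,3)])[:, :800],'w_cup')
E
```

```text
[ 0.3   0.41  0.06  1.4  -0.03  1.32  0.57] [ 603.1499235  -261.57560251  199.5032927 ] [ 3.13890215e+00 -1.29565787e-03  1.78458076e+00] [-0.00189362  0.00230943  0.04842095]
rim 1017 ((602.8969116210938, -261.00726318359375), 31.198265075683594) 88.49891439368179
```

View pics/w_cup.png

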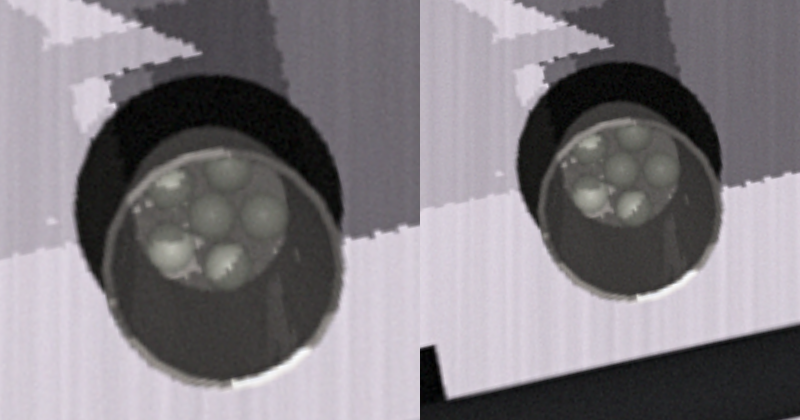

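The view shows six balls in the cup at (210,215) px. The mat's circle is centred on (209,209), which is (603,-261), and the cup is on it.

Emit:
apply_moves([
  [[0, 0, -45], [0, 0, 0], 1],
  [[0, 0, -90], [0, 0, 0], 1],
  [[0, 0, -125], [0, 0, 0], 1],
  [[0, 0, -137.5], [0, 0, 0], 1],
  [[0, 0, -137.5], [0, 0, 0], 1],
  [[0, 0, -137.5], [0, 0, 0], -1],
  [[0, 0, -137.5], [0, 0, 0], -1],
  [[0, 0, -137.5], [0, 0, 0], -1],
  [[0, 0, -137.5], [0, 0, 0], -1],
  [[0, 0, -137.5], [0, 0, 0], -1],
  [[0, 0, -137.5], [0, 0, 0], -1],
  [[0, 0, -137.5], [0, 0, 0], -1],
])

```text
time_s: 26.5
ee_pos: [603.7, -262.2, 63.6]
tcp_rot: [3.137, 0.0, 1.785]
force: [-2.4, -0.0, 6.5]
gripper_width: 0.7
finger_force: 29.9
```

Emit:
apply_moves([
  [[0, 0, 20], [0, 0, 0], -1],
  [[0, 0, 55], [0, 0, 0], -1],
  [[0, 0, 90], [0, 0, 0], -1],
  [[0, 0, 120], [0, 0, 0], -1],
  [[8, 60, 130], [0, 0, 0], -1],
  [[14, 100, 130], [0, 0, 0], -1],
  [[20, 140, 130], [0, 0, 0], -1],
  [[25, 180, 130], [0, 0, 0], -1],
  [[30, 220, 130], [0, 0, 0], -1],
  [[35, 250, 130], [0, 0, 0], -1],
  [[38, 265, 130], [0, 0, 0], -1],
  [[38, 265, 130], [0, 0, 0], -1],
])

```text
time_s: 27.7
ee_pos: [641.3, 5.6, 192.2]
tcp_rot: [3.139, -0.002, 1.789]
force: [-0.3, -0.1, -1.8]
gripper_width: 0.703
finger_force: 30.0
```

Emit:
apply_moves([
  [[0, 0, 0], [-0.14, -0.03, 0], -1],
  [[0, 0, 0], [-0.28, -0.06, 0], -1],
  [[0, 0, -5], [-0.42, -0.09, 0], -1],
  [[0, 0, -5], [-0.56, -0.12, 0], -1],
  [[0, 0, -5], [-0.7, -0.15, 0], -1],
  [[0, 0, -5], [-0.84, -0.18, 0], -1],
  [[0, 0, -5], [-0.98, -0.21, 0], -1],
  [[0, 0, -5], [-1.12, -0.24, 0], -1],
  [[0, 0, -5], [-1.26, -0.27, 0], -1],
  [[0, 0, -5], [-1.33, -0.285, 0], -1],
  [[0, 0, -5], [-1.4, -0.3, 0], -1],
  [[0, 0, -5], [-1.4, -0.3, 0], -1],
])

```text
time_s: 28.9
ee_pos: [640.8, 1.8, 185.5]
tcp_rot: [-3.085, 1.434, 1.84]
force: [0.4, 0.2, -2.5]
gripper_width: 0.704
finger_force: 30.0
```

```bash
python3 - <<'E'
from h import *
s=robot.read_state(); print(s['joints'].round(2),s['ee_pos'],s['tcp_rot'])
w=snap('scene'); c=w['image'][60:360,220:560]; save(cv2.resize(c,(680,600)),'pour1')
E
```

```text
[-0.72  0.78  0.15  1.59  1.12  1.68 -0.82] [640.75335139   1.75373522 185.48333438] [-3.08489787  1.43376034  1.84032728]
```

View pics/pour1.png

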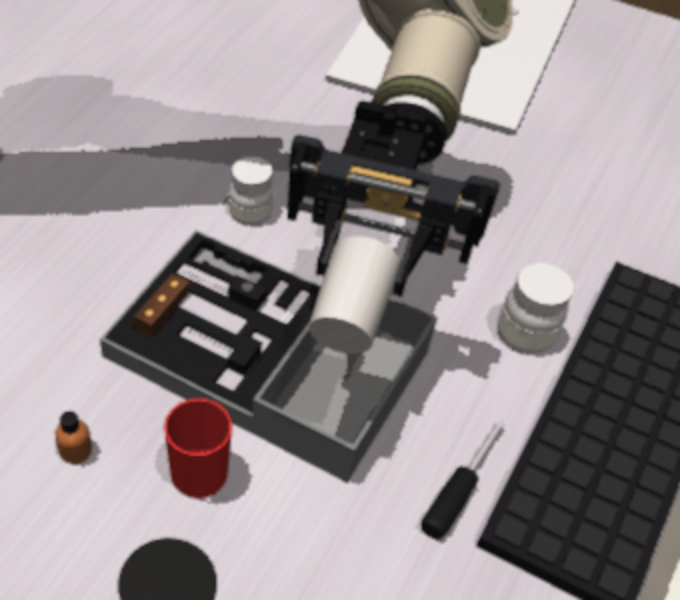

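The picture shows the cup tilted over the compartment at (355,295) px with no balls out yet. The mat is empty and the three gauges are seated. I continue tilting slowly, shifting back so the mouth is mid-compartment.

Emit:
apply_moves([
  [[0, -20, 0], [0, 0, 0], -1],
  [[0, -30, -5], [-0.03, -0.007, 0], -1],
  [[0, -30, -10], [-0.06, -0.014, 0], -1],
  [[0, -30, -10], [-0.09, -0.02, 0], -1],
  [[0, -30, -10], [-0.12, -0.026, 0], -1],
  [[0, -30, -10], [-0.15, -0.033, 0], -1],
  [[0, -30, -10], [-0.18, -0.04, 0], -1],
  [[0, -30, -10], [-0.21, -0.047, 0], -1],
  [[0, -30, -10], [-0.24, -0.053, 0], -1],
  [[0, -30, -10], [-0.27, -0.06, 0], -1],
  [[0, -30, -10], [-0.3, -0.066, 0], -1],
  [[0, -30, -10], [-0.33, -0.073, 0], -1],
])

```text
time_s: 30.15
ee_pos: [641.3, -26.8, 177.6]
tcp_rot: [-0.008, 1.37, -1.365]
force: [0.8, -0.7, -2.6]
gripper_width: 0.703
finger_force: 30.0
```

Emit:
apply_moves([
  [[0, 0, 0], [0, 0, 0], -1],
  [[0, 0, 0], [0, 0, 0], -1],
  [[0, 0, 0], [0, 0, 0], -1],
  [[0, 0, 0], [0, 0, 0], -1],
  [[0, 0, 0], [-0.1, -0.022, 0], -1],
  [[0, 0, 0], [-0.1, -0.022, 0], -1],
  [[0, 0, 0], [-0.1, -0.022, 0], -1],
  [[0, 0, 0], [-0.1, -0.022, 0], -1],
])

```text
time_s: 30.95
ee_pos: [641.6, -26.7, 178.1]
tcp_rot: [-0.0, 1.272, -1.357]
force: [-0.0, 0.1, -1.0]
gripper_width: 0.702
finger_force: 30.0
```

```bash
python3 - <<'E'
from h import *
s=robot.read_state(); print(s['joints'].round(2),s['ee_pos'],s['tcp_rot'],s['force'])
w=snap('scene'); v=snap('side')
save(np.hstack([cv2.resize(w['image'][150:310,300:480],(450,400)),cv2.resize(v['image'][190:290,300:400],(350,400))]),'pour2')
E
```

```text
[-0.76  1.05  0.27  1.57  1.27  1.84 -0.97] [641.5507525  -26.7062483  178.08583436] [-4.87380946e-04  1.27239438e+00 -1.35738608e+00] [-0.00555584  0.06528359 -0.97344651]
```

View pics/pour2.png

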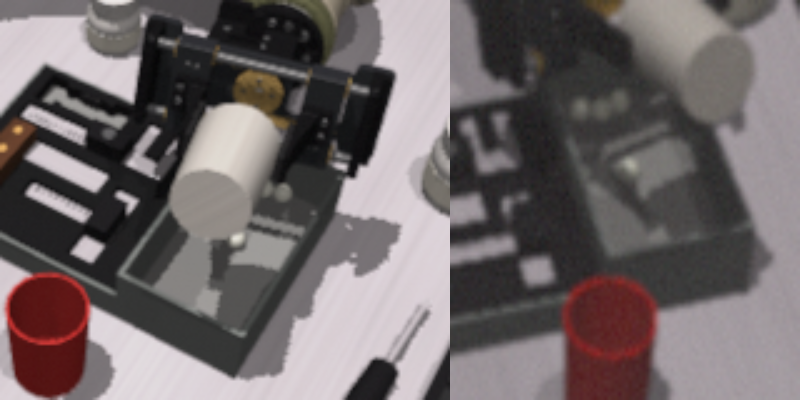

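Emit:
apply_moves([
  [[0, 0, 0], [0.14, 0.03, 0], -1],
  [[0, 0, 10], [0.28, 0.061, 0], -1],
  [[0, 10, 20], [0.42, 0.091, 0], -1],
  [[0, 10, 20], [0.56, 0.121, 0], -1],
  [[0, 10, 20], [0.7, 0.152, 0], -1],
  [[0, 10, 20], [0.84, 0.182, 0], -1],
  [[0, 10, 20], [0.98, 0.212, 0], -1],
  [[0, 10, 20], [1.12, 0.243, 0], -1],
  [[0, 10, 20], [1.26, 0.273, 0], -1],
  [[0, 10, 20], [1.4, 0.303, 0], -1],
  [[0, 10, 20], [1.54, 0.334, 0], -1],
  [[0, 10, 20], [1.68, 0.364, 0], -1],
])

```text
time_s: 32.25
ee_pos: [641.8, -16.6, 200.1]
tcp_rot: [3.136, 0.147, 1.786]
force: [-0.1, -0.1, -2.1]
gripper_width: 0.709
finger_force: 30.0
```

Emit:
apply_moves([
  [[0, 0, 0], [0.14, 0.03, 0], -1],
  [[0, 0, 0], [0.14, 0.03, 0], -1],
  [[0, 0, 0], [0.14, 0.03, 0], -1],
])

```text
time_s: 32.55
ee_pos: [641.1, -18.7, 198.0]
tcp_rot: [3.14, 0.011, 1.783]
force: [-0.8, 0.8, -1.9]
gripper_width: 0.702
finger_force: 30.0
```

```bash
cat > upr.py <<'E'
from ik import *
from h import *
s=robot.read_state(); print(s['time_s'],s['joints'].round(2),s['ee_pos'],s['tcp_rot'],s['force'],s['gripper_width'])
Rc=R.from_euler('xyz',s['tcp_rot']); z=Rc.apply([0,0,1]); print('upright corr rotvec',np.cross(z,[0,0,-1]))
E
python3 upr.py; python3 - <<'E'
from h import *
w=snap('wrist'); W=wpts(w)
i=w['image']; save(i,'w_after')
E
```

```text
32.55 [-0.02  0.38 -0.03  1.45  0.02  1.31  0.15] [641.11614058 -18.71452739 198.01286302] [3.14008732 0.01099526 1.78251498] [-0.75855816  0.80093792 -1.89604879] 0.7021461708031415
upright corr rotvec [0.01043319 0.00378222 0.        ]
```

View pics/w_after.png

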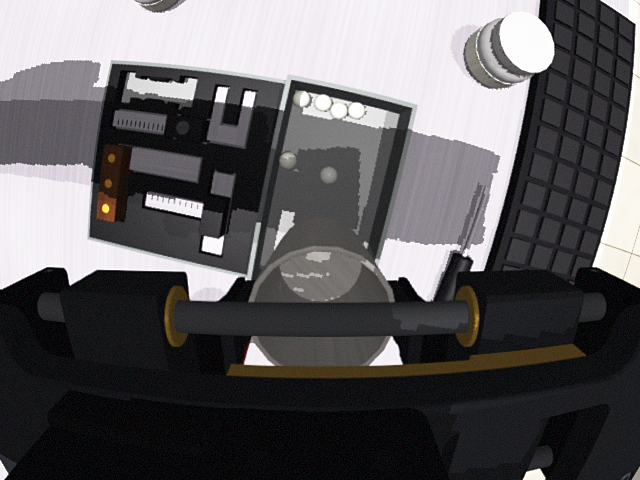

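The wrist picture shows all six balls in the compartment, four along the far wall at (325,105) and two at (290,160) and (328,175). The cup at (320,300) is empty and the gauges are seated. Next I return the cup.

Emit:
apply_moves([
  [[-8, -50, 0], [0.01, 0.001, 0], -1],
  [[-16, -100, 0], [0.01, 0.001, 0], -1],
  [[-24, -150, 0], [0.01, 0.001, 0], -1],
  [[-32, -200, 0], [0.01, 0.001, 0], -1],
  [[-38, -235, 0], [0.01, 0.001, 0], -1],
  [[-38, -245, 0], [0.01, 0.001, 0], -1],
  [[-38, -245, -20], [0.01, 0.001, 0], -1],
  [[-38, -245, -60], [0.01, 0.001, 0], -1],
  [[-38, -245, -100], [0.01, 0.001, 0], -1],
  [[-38, -245, -125], [0.01, 0.001, 0], -1],
  [[-38, -245, -130], [0.01, 0.001, 0], -1],
  [[-38, -245, -132], [0.01, 0.001, 0], -1],
])

```text
time_s: 33.8
ee_pos: [603.9, -260.1, 65.7]
tcp_rot: [3.14, -0.001, 1.788]
force: [-0.1, -0.1, -1.0]
gripper_width: 0.705
finger_force: 30.0
```

```bash
python3 upr.py
```

```text
33.8 [ 0.29  0.52  0.06  1.54 -0.04  1.08  0.58] [ 603.93261377 -260.07517899   65.68603334] [ 3.13962152e+00 -8.91762720e-04  1.78805277e+00] [-0.11375506 -0.07106477 -0.98980098] 0.7046032237705427
upright corr rotvec [-0.00129568  0.00173257  0.        ]
```

Lower gently to contact, then open.

Emit:
apply_moves([
  [[0, 0, -1], [0, 0, 0], -1],
  [[0, 0, -2], [0, 0, 0], -1],
  [[0, 0, -3], [0, 0, 0], -1],
  [[0, 0, -3], [0, 0, 0], -1],
])

```text
time_s: 34.2
ee_pos: [604.0, -262.1, 63.6]
tcp_rot: [3.138, 0.0, 1.785]
force: [-1.1, 1.1, 3.5]
gripper_width: 0.704
finger_force: 29.9
```

Emit:
apply_moves([
  [[0, 0, 0], [0, 0, 0], 1],
  [[0, 0, 0], [0, 0, 0], 1],
  [[0, 0, 0], [0, 0, 0], 1],
  [[0, 0, 0], [0, 0, 0], 1],
  [[0, 0, 0], [0, 0, 0], 1],
  [[0, 0, 20], [0, 0, 0], 1],
  [[0, 0, 50], [0, 0, 0], 1],
  [[0, 0, 100], [0, 0, 0], 1],
  [[0, 20, 150], [0, 0, 0], 1],
  [[-30, 120, 190], [0, 0, 0], 1],
  [[-30, 120, 190], [0, 0, 0], 1],
  [[-30, 120, 190], [0, 0, 0], 1],
])

```text
time_s: 35.4
ee_pos: [573.8, -136.4, 255.4]
tcp_rot: [3.135, -0.001, 1.791]
force: [0.7, -0.3, -0.0]
gripper_width: 1.002
finger_force: 0.0
```

```bash
python3 chk.py; python3 - <<'E'
from h import *
st=dict(np.load('wrist.npz')); v=snap('scene'); W=pts(v)
m=(W[...,2]>82)&(W[...,2]<92)&(np.hypot(W[...,0]-603,W[...,1]+261)<50); P=W[m]; print('scene rim (start was 604.6,-260.8)',cv2.minEnclosingCircle(P[:,:2].astype(np.float32)),P[:,2].mean())
save(v['image'],'final')
print(st and np.isnan(wpts(st)).mean())
E
```

```text
35.45 [ 573.79754858 -136.41989366  255.41512886] [ 3.13531236e+00 -1.28634211e-03  1.79140935e+00] [ 0.14  0.23  0.02  1.52 -0.01  1.39  0.38]
foam z 32.6808137464796
block ((504.96795654296875, 46.709537506103516), (36.88833999633789, 20.754133224487305), 0.16341255605220795) z 49.53085196887375 2.733854967675056
block ((436.8489685058594, -13.745365142822266), (72.4693374633789, 22.860857009887695), 89.91817474365234) z 50.21413801917686 2.7290897096277518
block ((544.3693237304688, -25.956974029541016), (35.8553581237793, 20.29587745666504), 89.73622131347656) z 49.592902203857506 1.3259087737778845
scene rim (start was 604.6,-260.8) ((605.4849853515625, -260.4060363769531), 31.35753631591797) 86.75549095549182
0.06152018229166667
```

View pics/final.png

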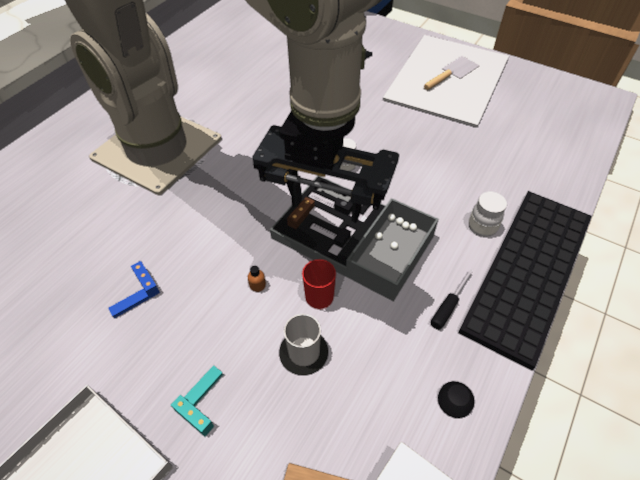

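The final scene shows the cup upright on its mat at (303,345) and six balls in the compartment. The jars, bottle and tool are unmoved, and there is no setting gauge. One last check that the gauges are level.

```bash
python3 - <<'E'
from h import *
s=dict(np.load('wrist.npz'));W=wpts(s)
def fit(n,x0,x1,y0,y1,z0,z1):
    m=(W[...,0]>x0)&(W[...,0]<x1)&(W[...,1]>y0)&(W[...,1]<y1)&(W[...,2]>z0)&(W[...,2]<z1); P=W[m]
    c=np.linalg.lstsq(np.c_[P[:,:2]-P[:,:2].mean(0),np.ones(len(P))],P[:,2],rcond=None)[0]; print(n,len(P),c.round(3))
fit('foam',415,580,-70,-55,28,37)
fit('sq stock',428,446,-46,18,46,55); fit('sq blade',455,515,2,20,24,38); fit('cal beam',425,480,42,54,24,38); fit('cal jaw',551,558,60,88,24,38)
fit('T stem',475,528,-31,-21,24,38); fit('T bar',538,551,-5,9,24,38); fit('T bar2',538,551,-60,-47,24,38)
E
```

```text
foam 2151 [-3.0000e-03 -1.1000e-02  3.2831e+01]
sq stock 1005 [-9.0000e-03 -2.1000e-02  5.0427e+01]
sq blade 912 [-1.1000e-02 -2.3000e-02  3.1544e+01]
cal beam 506 [ 7.0000e-03 -4.0000e-03  3.1399e+01]
cal jaw 154 [-2.0000e-02 -1.7000e-02  3.1905e+01]
T stem 468 [1.2000e-02 2.0000e-03 3.1244e+01]
T bar 163 [-4.0000e-03 -1.1000e-02  3.1631e+01]
T bar2 154 [ 1.8000e-02 -5.0000e-03  3.1724e+01]
```

All three gauges sit within about 1 mm of their depth and are level.

```bash
python3 -c "
from rig import robot
print(robot.job_done())"
```

```text
the job is handed in; nothing more can be done
None
```

I handed in the job at about 35 s: the caliper, try square and depth gauge are pressed home, all six balls are in the compartment, and the empty cup stands centred on its mat; I saw no setting gauge on the bench, and the hand-in returned no verdict.

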